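Tilt the alignment plate out of its bin and hang it beside the card

ROBOT

A 6-joint arm with a two-finger parallel gripper is mounted at the origin on the work surface. World frame = base frame: x ahead of the robot, y to its left, z up, the work surface at z = 0. Lengths are in m, angles in degrees, forces in N, time in s.
With the tool pointing down it reaches from about 0.4 to 0.825 m from the base axis. Payload 7 kg.
Tool frame: the origin (TCP) lies on the centre line of the jaws, within the pads' length; the fingertips stand 22 mm ahead of it and the grasp point (between the pads) lies 3 mm ahead of it; x points along the fingers, y is the direction in which the jaws open and shut, and the axes are right-handed (so a half turn about x gives the same grasp; the last joint's range is limited). The gripper opens to 85 mm and grips with 20 to 120 N. Pads are 22 mm wide; open, the fingers measure 114 mm over their backs; the gripper's body (76 mm by 85 mm) begins 54 mm behind the grasp point. The pads swing forward as they close: fully open they stand 13 mm farther back than shut.
Start: joints at [88.585, 20.546, 0.682, 0, -70.136, -16.507], TCP at [0.208, 0.642, 0.253] pointing down, gripper open.
Joint ranges: [-176.03, 176.03], [-82.01, 121.73], [-58.28, 71.71], [-173.87, 95.51], [-174.79, -0.11], [-173.66, 173.66]. Speed limits (degrees/s): [136.94, 136.94, 172.46, 180, 180, 180].

INTERFACE

Orientations are given as [roll, pitch, yaw] about the fixed x, y, z axes, in that order (R = Rz(yaw) Ry(pitch) Rx(roll)).
In Python, from rig import r gives the robot as it stands. The module is installed in compiled form; this text tells all that it offers.
- The arm moves only by the tool apply_moves, never from a script. Its argument "rows" is a list of rows, each a list of 7 numbers: the turn, a rotation vector about the tool's x, y, z in rad, then the shift along the tool's x, y, z in cm, then the finger opening in cm, from 0 to 8.54. In form: [[ax, ay, az, x, y, z, grip], ...]. A call has 1 to 8 rows; each row shifts and turns the commanded pose from where the row before left it, along the tool's axes as they then stand; what a row does not reach is not made up. A row lasts 1/12 s, in which the tool goes at most 41.7 mm and 7.16 degrees, less where a joint would pass 70% of its speed; a pose out of reach is approached as far as the arm can. A call with a gripper value outside its range is refused whole. The fingers move at their own pace and stop on an object; "squeeze" is the grip in N (left out, the last holds). Time passes only in rows, so rows that do not move let the fingers close. It gives the time, the measured TCP pose, the force and the opening at its end, in the units of the state.
- r.sense(): the state, without advancing time (a new reading comes with each control period).
- r.camera(name): name is "scene" or "side" or "wrist"; returns the picture (400x640x3 uint8, red, green, blue); there is no depth.
- r.camera_info(name): a dict with "fx", "fy", "cx", "cy" (pixels), "R" (3x3) and "t" (3): a world point X has camera coordinates R X + t. Camera axes: x right, y down, z forward; pixel columns grow to the right and rows downward; lengths in m; the calibration is good to about 2 mm. A picture is of the moment at which its call begins: read the wrist's pose just before it. camera_info takes no time and is no camera call; for the wrist camera it gives the pose at the moment of the call.
- r.close_job(): hands the job in, once; it reports no verdict.
The state is a dict: "time": time; "joints": joint angles; "qvel": joint speeds; "tau": joint torques, N m; "tcp_pos": TCP position; "eef_rot": TCP orientation; "wrist_force": force on the tool from outside, world axes, zero at the start; "wrist_torque": the same for the moment, N m; "gripper_width": finger opening in m.
Only numpy, scipy, OpenCV 4.12 (cv2) and the standard library are available. Lean on these libraries where they do the work, as an engineer would, in place of code of your own. Each camera call takes 0.05 s, during which the arm holds its last target.

TASK

Take the aluminium alignment plate out of the deep narrow bin: one end of it is trapped under the bin's hood, so lift the tab end first and draw it out tilted, without forcing it up against the hood. Then hang the plate by its window on the bar of the hook stand, in front of the small card that already hangs there, without knocking the card off or pushing it along the bar, and let go so that it hangs level and still. Leave everything else on the table where it stands.

Things in the scene. Friction and masses are not known exactly. Their poses are not given: they have to be found in the camera images.
- bin: Grey bin, dark base (210 x 70 x 6), fixed, on the left or right. One slot along x: inside 172 long (x -86 to 86), 14 wide (y); floor 6, rim 81 above the table; walls 5. A dark hood (81 to 85 high) closes the mouth over x -86 to -46; open mouth x -46 to 86. A 150 mm plate fits out only if tilted about 15 degrees or more. Origin: centre of underside; x along the slot away from the hood, z up.
- hood: The bin's fixed hood, a dark strip 45 x 24 x 4 across the top of its -x end, under which the plate's toe is trapped. Origin: centre of its underside, 81 above the table, 69 to -x of the bin's centre. It must not be forced: keep the plate from pressing up against it with more than 10 N.
- bin_mouth (a point): Middle of the bin's open mouth, at rim height: 20 mm to +x of the bin's centre, 81 above the table. Axes as the bin's.
- plate: Aluminium, on edge in the bin: 150 long (x), 5 thick (y), 70 high (z), 0.1 to 0.18 kg; 22 mm play lengthwise. Origin: middle of lower long edge; x towards the tab end. Toe (x -75 to -30, under the hood) only 30 high. Black grip tab: x 43 to 73, z 70 to 120, 10 thick. Window: x 0 to 34, sides straight from z 20 to 45, then a 45-degree gable to the apex (x 17, z 62). Mass centre 22 below the apex.
- plate_apex (a point): Apex (top corner) of the plate's house-shaped window, mid-thickness: x 17, z 62 in the plate's frame. Axes as the plate's. When hung, the bar's axis lies 6 mm below this point and the plate hangs level.
- plate_tab (a point): Where to grip the tab, mid-thickness: x 58, z 104 in the plate's frame, 16 mm below the tab's top and 34 above the plate's main top edge. Axes as the plate's; grip across y (10 mm).
- plate_toe (a point): Lower corner at the toe end of the plate: x -75, z 0 in the plate's frame. Axes as the plate's.
- stand: Hook stand, fixed, on the side where the bin is not. Level steel bar, 8 in diameter, axis 170 above the table, along the stand's x from the post (x 75) to the free end (x -50, towards the robot), which turns up 10 mm (its top 184 high, at x -54). Nothing is higher but the card. Base 90 x 100 x 12 under the post. Origin: on the table below the bar's middle.
- hook_bar (a point): Point on the bar's axis straight above the stand's origin, 170 above the table; a good place for the plate to hang. x along the bar towards the post, y across it, z up.
- hook_tip (a point): Top of the upturned free end of the bar.
- card: Small aluminium card, 54 wide, 70 high, 5 thick, with the same window, that hangs crosswise on the bar near the post (stand x about +35 to +50). Origin: apex of its window, 6 mm above the bar's axis; its top is 8 higher, its bottom 62 lower. x is along the bar.
- mirror: Bystander: mirror on a post and black foot, 50 x 60, 109 high. Origin under its centre.
- sensor: Bystander: dark round power sensor, 48 across, 22 high, with a stub. Origin under its centre.
- lenscap: Bystander: black lens cap, 36 across, 12 high. Origin under its centre.
- driver: Bystander: screwdriver, 150 long. Origin under its centre.
- fork: Bystander: dark clamping fork, about 90 x 28 x 9. Origin underneath it.
- bottle: Bystander: amber bottle, 52 across, 110 high. Origin under its centre.
- jar: Bystander: white jar, 56 across, 60 high. Origin under its centre.
There are look-alikes about, which are no part of the job. What is shaped like the bin but blue or yellow is not meant.

How it is judged (in metres and radians):
On the way:
1. the plate is right out of the bin: its toe corner and its tab are above the rim (z of plate_toe in the frame of bin above 0.086 m and z of plate_tab in the frame of bin above 0.16 m), for 0.1 s.
At the end, for the whole second after the job is handed in: The plate hangs by its window on the bar in front of the card: apex within 12 mm sideways of the bar, 0-16 mm above its axis, -48 to +36 mm along it from its middle; plate upright within 0.3 rad, at rest (under 20 mm/s), its weight on the bar. The card still hangs on the bar (x of plate_apex in the frame of hook_bar between -0.048 and 0.036 m and y of plate_apex in the frame of hook_bar between -0.012 and 0.012 m and z of plate_apex in the frame of hook_bar between 0 and 0.016 m and angle between plate's own z axis and vertical below 0.3 rad and linear speed of plate below 0.02 m/s and contact force between plate and stand above 0.3 N and distance between card and hook_bar below 0.075 m and z of card in the frame of hook_bar above 0 m); the robot touches nothing.
It fails at once if the card is knocked off or its hanging point shifted by more than 20 mm (distance of card from where it was at the start of the episode above 0.02 m).
It fails at once if a bystander is moved by more than 30 mm (distance of any of mirror, sensor, lenscap, driver, fork, bottle, jar from where it was at the start of the episode above 0.03 m).
It fails at once if the plate is forced against the bin's hood with more than 10 N (contact force between plate and hood above 10 N).
It also fails if it takes over 54 s, if anything falls off the work surface, if the arm or the gripper's body presses on something with over 40 N, if the wrist force passes 120 N, or if a joint passes its speed limit or range.

## Working session

There is one attempt and no reset: what is moved stays moved. The work goes in short steps, Python scripts to look and compute and a tool call to move; the robot and the scene stay as the last step left them, time stands still between calls to the robot, and variables do not carry over. Pictures are saved under pics/ and viewed, and the job is handed in when it is done.

Besides the shell and the picture viewer there is one more tool, called after "Call:" by a JSON object that holds its "name" and its "arguments". apply_moves: Moves the arm, as the interface text tells. Its arguments: {"type":"object","properties":{"rows":{"type":"array"},"squeeze":{"type":"number"}},"required":["rows"]}

```bash
mkdir -p pics; python3 - <<'E'
from rig import r
import cv2, numpy as np
print(r.sense())
for n in ["scene","side","wrist"]:
    i=r.camera_info(n); print(n,i)
    cv2.imwrite(f"pics/{n}0.png",r.camera(n)[:,:,::-1])
E
```

```text
{'time': 0.0, 'joints': array([ 8.85854159e+01,  2.05905616e+01,  6.33317807e-01, -1.96730746e-02,
       -7.01361850e+01, -1.65068865e+01]), 'qvel': array([ 0.03405272, -0.03408796,  0.01285714, -0.00875527,  0.03459547,
        0.09043092]), 'tau': array([-1.77839784e-04, -5.83325458e+01,  2.93432218e+01,  6.93685010e+00,
       -5.65480033e-03,  1.35507690e-05]), 'tcp_pos': array([0.20759395, 0.64181036, 0.25237146]), 'eef_rot': array([  95.31157582,   89.90475776, -102.61659441]), 'wrist_force': array([-0.20071625, -0.81250037, -1.2391597 ]), 'wrist_torque': array([0.00540787, 0.00089643, 0.01548318]), 'gripper_width': 0.08513176698639326}
scene {'fx': 458.8290118280554, 'fy': 458.8290118280554, 'cx': 320.6381766055479, 'cy': 198.6402816541319, 'R': array([[ 0.0249816 ,  0.99960247,  0.01307023],
       [ 0.81160144, -0.01264614, -0.58407464],
       [-0.58367716,  0.02519894, -0.81159472]]), 't': array([-0.01971323, -0.32194924,  1.66346623])}
side {'fx': 517.7878488561358, 'fy': 517.7878488561358, 'cx': 310.08822490097504, 'cy': 203.2514383780507, 'R': array([[ 0.85098121, -0.52494014,  0.01639593],
       [-0.33678889, -0.5693916 , -0.74991096],
       [ 0.40299407,  0.63263817, -0.66133556]]), 't': array([-0.43754801,  0.27466618,  1.44471845])}
wrist {'fx': 283.07562786615875, 'fy': 283.07562786615875, 'cx': 319.6656497651204, 'cy': 197.28503593626948, 'R': array([[-0.30843536, -0.95124389,  0.00163783],
       [-0.90147661,  0.29284737,  0.3187167 ],
       [-0.30365695,  0.09682704, -0.94784861]]), 't': array([ 0.6739061 , -0.04168161,  0.38055127])}
```

View pics/scene0.png

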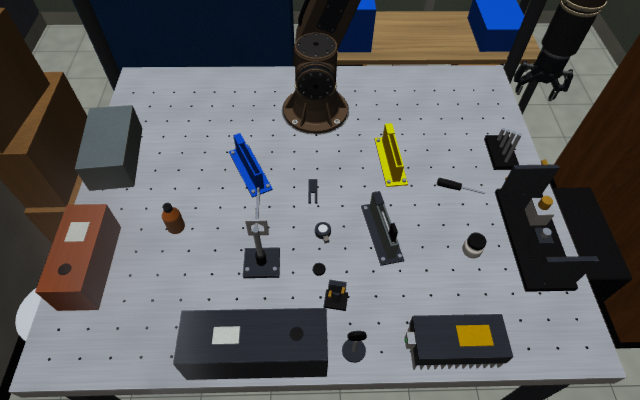

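View pics/side0.png

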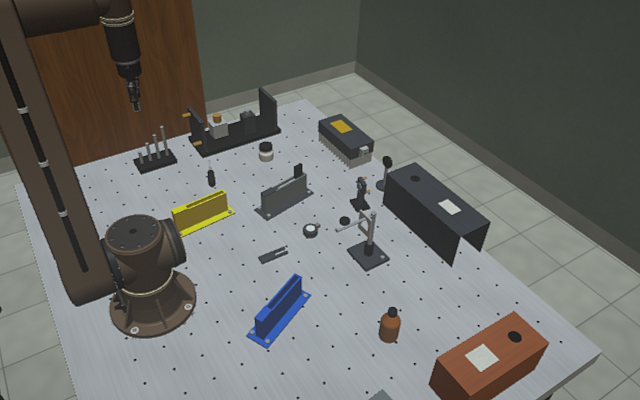

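View pics/wrist0.png

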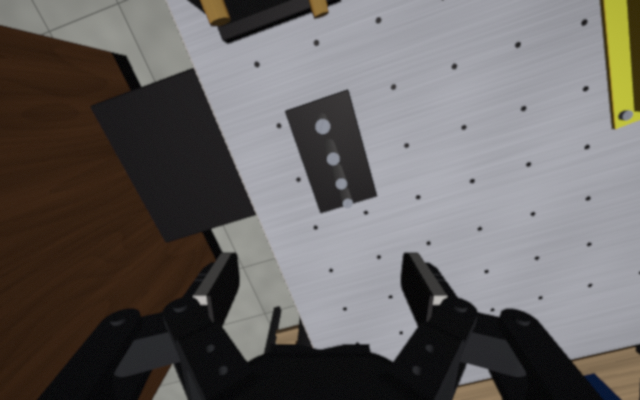

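```bash
python3 - <<'E'
import cv2
a=cv2.imread("pics/scene0.png");b=cv2.imread("pics/side0.png")
cv2.imwrite("pics/c1.png",cv2.resize(a[180:280,350:420],None,fx=6,fy=6,interpolation=cv2.INTER_CUBIC)[:600])
cv2.imwrite("pics/c2.png",cv2.resize(a[170:290,225:345],None,fx=5,fy=5,interpolation=cv2.INTER_CUBIC))
cv2.imwrite("pics/c3.png",cv2.resize(b[155:275,245:395],None,fx=5,fy=5,interpolation=cv2.INTER_CUBIC))
E
```

```text
(no output)
```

View pics/c1.png

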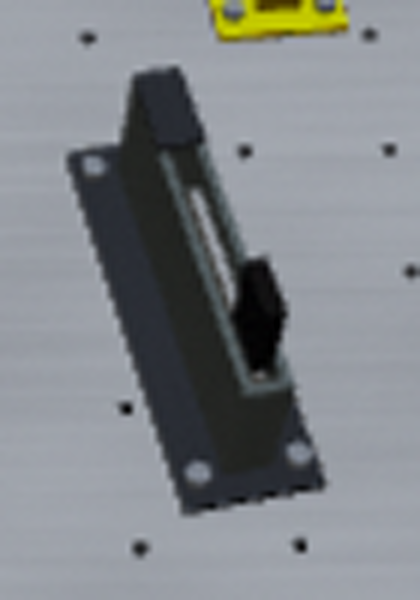

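View pics/c2.png

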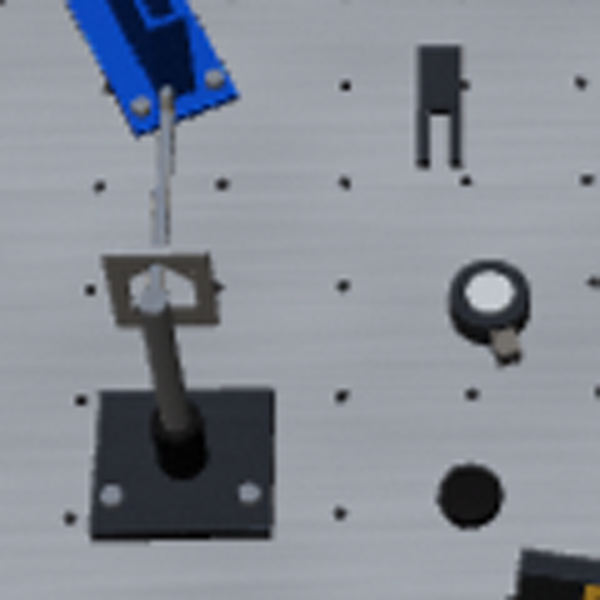

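View pics/c3.png

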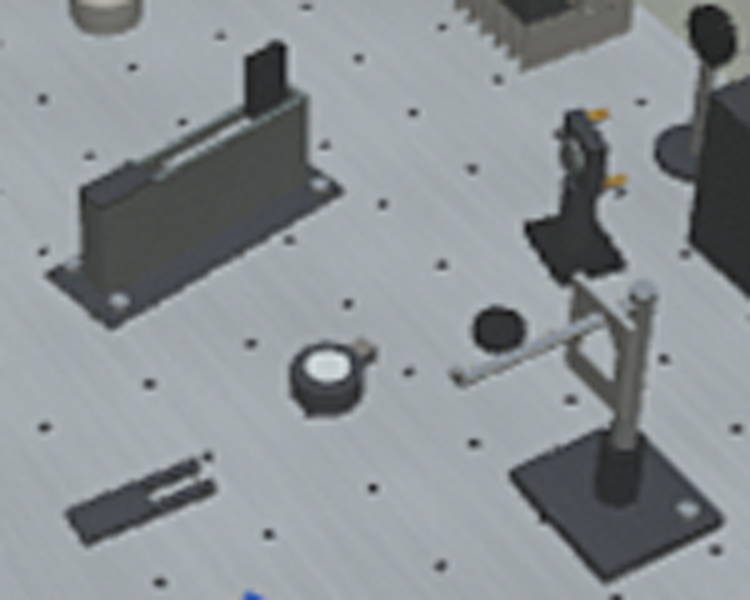

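```bash
cat > h.py <<'E'
import numpy as np, cv2
def ray(i,u,v,z):
    R=np.array(i["R"]);t=np.array(i["t"])
    c=-R.T@t; d=R.T@np.array([(u-i["cx"])/i["fx"],(v-i["cy"])/i["fy"],1])
    return c+d*(z-c[2])/d[2]
def proj(i,X):
    p=np.asarray(i["R"])@np.asarray(X)+i["t"]
    return np.array([p[0]/p[2]*i["fx"]+i["cx"],p[1]/p[2]*i["fy"]+i["cy"]])
def tri(obs):
    A=np.zeros((3,3));b=np.zeros(3)
    for i,u,v in obs:
        R=np.array(i["R"]);c=-R.T@i["t"];d=R.T@np.array([(u-i["cx"])/i["fx"],(v-i["cy"])/i["fy"],1]);d/=np.linalg.norm(d)
        P=np.eye(3)-np.outer(d,d);A+=P;b+=P@c
    return np.linalg.solve(A,b)
E
python3 - <<'E'
from rig import r
from h import *
np.set_printoptions(precision=4,suppress=True)
s=r.camera_info("scene");d=r.camera_info("side")
S=lambda x,y,z:ray(s,350+x/6-.5+.08,180+y/6-.5+.08,z)
for n,x,y,z in [("TL",68,157,.006),("BL",183,508,.006),("BR",326,482,.006),("hood",169,109,.085),("rimL",245,393,.081),("rimR",293,381,.081),("tabtop",258,262,.126),("hTL",135,75,.085),("hTR",180,68,.085),("hBL",160,150,.085),("hBR",203,142,.085)]:
    print(n,S(x,y,z))
D=lambda x,y,z:ray(d,245+x/5-.4,155+y/5-.4,z)
for n,x,y,z in [("base L",45,272,.006),("base bot",112,324,.006),("base R",343,188,.006),("tabtop",268,48,.126)]: print("side",n,D(x,y,z))
S2=lambda x,y,z:ray(s,225+x/5-.4,170+y/5-.4,z)
for n,x,y,z in [("tip",167,90,.184),("posttop",153,294,.174),("cTL",103,256,.184),("cTR",210,254,.184),("bTL",100,390,.012),("bTR",273,388,.012),("bBR",272,530,.012),("bBL",92,532,.012)]:
    print(n,S2(x,y,z))
for n,x,y,z in [("tip",458,376,.184),("post",643,287,.174),("cardL",577,282,.184),("cardR",632,324,.184)]: print("side",n,D(x,y,z))
o=lambda a,b:tri([(s,225+a[0]/5-.4,170+a[1]/5-.4),(d,245+b[0]/5-.4,155+b[1]/5-.4)])
print("tri tip",o((167,90),(458,376)),"post",o((153,290),(643,287)))
E
```

```text
TL [0.43   0.1328 0.006 ]
BL [0.6317 0.1716 0.006 ]
BR [0.6192 0.2408 0.006 ]
hood [0.4574 0.173  0.085 ]
rimL [0.6132 0.1927 0.081 ]
rimR [0.6073 0.2152 0.081 ]
tabtop [0.5719 0.1971 0.126 ]
hTL [0.4367 0.1584 0.085 ]
hTR [0.4327 0.1808 0.085 ]
hBL [0.4815 0.1663 0.085 ]
hBR [0.4771 0.1875 0.085 ]
side base L [0.4132 0.1963 0.006 ]
side base bot [0.4277 0.1287 0.006 ]
side base R [0.6309 0.1688 0.006 ]
side tabtop [0.587  0.1974 0.126 ]
tip [ 0.4903 -0.1621  0.184 ]
posttop [ 0.6121 -0.1635  0.174 ]
cTL [ 0.5953 -0.1887  0.184 ]
cTR [ 0.595  -0.1346  0.184 ]
bTL [ 0.5746 -0.2125  0.012 ]
bTR [ 0.5751 -0.1136  0.012 ]
bBR [ 0.6646 -0.1117  0.012 ]
bBL [ 0.664  -0.2105  0.012 ]
side tip [ 0.4864 -0.1745  0.184 ]
side post [ 0.6242 -0.1599  0.174 ]
side cardL [ 0.587  -0.1457  0.184 ]
side cardR [ 0.593  -0.1897  0.184 ]
tri tip [ 0.4887 -0.1657  0.1781] post [ 0.6169 -0.1644  0.1825]
```

```bash
cat >> h.py <<'E'
from scipy.spatial.transform import Rotation as Ro
def pose(s): return np.array(s["tcp_pos"]),Ro.from_euler("xyz",s["eef_rot"],degrees=True)
def down(phi,tilt=0):
    # tool x down, tool y at heading phi (deg); tilt about tool y(deg)
    p=np.radians(phi);y=np.array([np.cos(p),np.sin(p),0]);x=np.array([0,0,-1.]);z=np.cross(x,y)
    return Ro.from_matrix(np.array([x,y,z]).T)*Ro.from_euler("y",tilt,degrees=True)
def delta(s,P,R):
    p,q=pose(s)
    return q.inv().apply(np.asarray(P)-p)*100,(q.inv()*R).as_rotvec()
E
python3 - <<'E'
from rig import r
from h import *
np.set_printoptions(precision=3,suppress=True)
st=r.sense();p,q=pose(st);print(p,q.as_matrix())
for phi in (101,-79):
  print(phi,delta(st,[.57,.2,.25],down(phi)))
s=r.camera_info("scene")
for n,u,v in [("mount",337,305),("mirr",354,348),("bottle",175,232),("sensor",322,238),("cap",319,270)]: print(n,ray(s,u,v,0))
E
```

```text
[0.208 0.642 0.253] [[-0.    -0.308 -0.951]
 [-0.001 -0.951  0.308]
 [-1.     0.001 -0.   ]]
101 (array([  0.305,  30.894, -48.079]), array([ 2.637, -0.002, -0.   ]))
-79 (array([  0.305,  30.894, -48.079]), array([-0.505,  0.   , -0.001]))
mount [0.748 0.045 0.   ]
mirr [0.864 0.083 0.   ]
bottle [ 0.511 -0.423  0.   ]
sensor [0.539 0.01  0.   ]
cap [ 0.643 -0.001  0.   ]
```

Call:
{"name": "apply_moves", "arguments": {"rows": [[-0.1,0,0,0,0,0,8.5],[-0.1,0,0,0,0,0,8.5],[-0.1,0,0,0,0,0,8.5],[-0.1,0,0,0,0,0,8.5],[-0.105,0,0,0,0,0,8.5],[0,0,0,0,3.15,-1.75,8.5],[0,0,0,0,3.15,-1.75,8.5],[0,0,0,0,3.15,-1.75,8.5]], "squeeze": 80}}

```text
time: 0.82
tcp_pos: [0.2775, 0.5585, 0.2525]
eef_rot: [66.5, 89.9, -102.4]
wrist_force: [1.1, 0.3, -0.4]
gripper_width: 0.0858
```

Call:
{"name": "apply_moves", "arguments": {"rows": [[0,0,0,0,3.15,-1.75,8.5],[0,0,0,0,3.15,-1.75,8.5],[0,0,0,0,3.15,-1.75,8.5],[0,0,0,0,3.15,-1.75,8.5],[0,0,0,0,3.15,-1.75,8.5],[0,0,0,0,3.15,-1.75,8.5],[0,0,0,0,3.15,-1.75,8.5],[0,0,0,0,3.15,-1.75,8.5]]}}

```text
time: 1.48
tcp_pos: [0.4636, 0.3373, 0.2533]
eef_rot: [-41.5, 90.0, 149.5]
wrist_force: [0.9, -0.2, -0.3]
gripper_width: 0.0848
```

Call:
{"name": "apply_moves", "arguments": {"rows": [[0,0,0,0,3.15,-1.75,8.5],[0,0,0,0,3.15,-1.75,8.5],[0,0,0,0,3.15,-1.75,8.5],[0,0,0,0,3.15,-1.75,8.5],[0,0,0,0,3.15,-1.75,8.5],[0,0,0,0,0,0,8.5],[0,0,0,0,0,0,8.5]]}}

```text
time: 2.07
tcp_pos: [0.5796, 0.1991, 0.2526]
eef_rot: [20.6, 89.9, -148.6]
wrist_force: [-0.4, 0.6, -0.3]
gripper_width: 0.0847
```

```bash
python3 - <<'E'
from rig import r
from h import *
np.set_printoptions(precision=4,suppress=True)
st=r.sense();print(st["time"],st["joints"],st["tcp_pos"],st["eef_rot"]);p,q=pose(st);print(q.as_matrix())
i=r.camera_info("wrist");print(-i["R"].T@i["t"])
import json;json.dump({k:np.asarray(v).tolist() for k,v in i.items()},open("w1.json","w"))
cv2.imwrite("pics/w1.png",r.camera("wrist")[:,:,::-1])
E
```

```text
2.0667 [ 37.1942  14.814   -7.5637  -0.0076 -67.6925  63.6194] [0.5796 0.1991 0.2526] [  20.6278   89.9295 -148.5614]
[[-0.0011  0.1876 -0.9823]
 [-0.0006 -0.9823 -0.1876]
 [-1.      0.0004  0.0012]]
[0.6605 0.2143 0.3729]
```

View pics/w1.png

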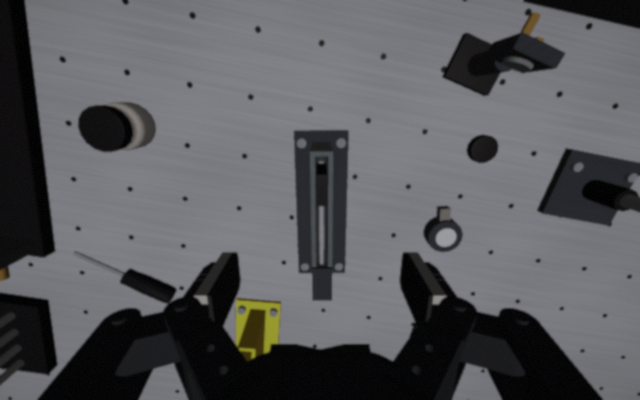

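```bash
python3 - <<'E'
import cv2
a=cv2.imread("pics/w1.png")
c=cv2.resize(a[125:305,280:362],None,fx=7,fy=7,interpolation=cv2.INTER_CUBIC)
c=cv2.convertScaleAbs(c,alpha=1.6)
cv2.imwrite("pics/w1a.png",c[:595]);cv2.imwrite("pics/w1b.png",c[665:])
E
```

```text
(no output)
```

View pics/w1a.png

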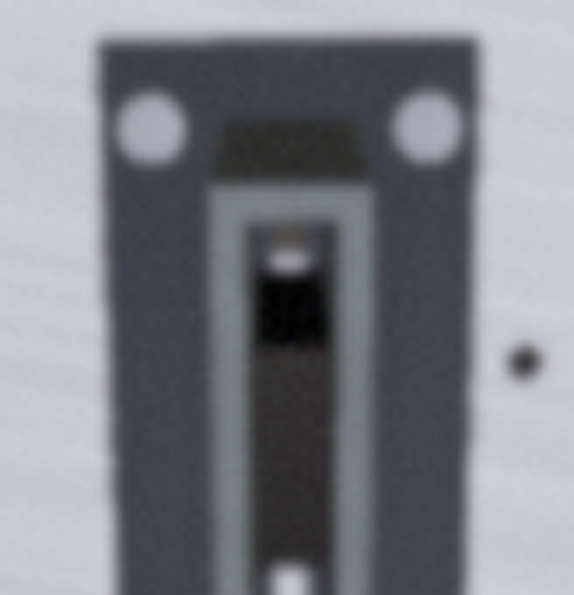

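View pics/w1b.png

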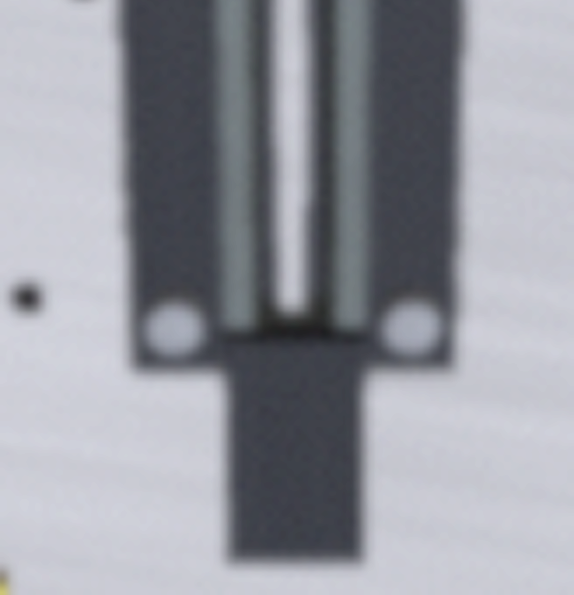

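```bash
python3 - <<'E'
import json
from h import *
np.set_printoptions(precision=4,suppress=True)
i={k:np.array(v) for k,v in json.load(open("w1.json")).items()}
W=lambda x,y,z:ray(i,280+x/7-.43,125+y/7-.43,z)
P={n:W(x,y,z) for n,x,y,z in [("bTL",98,42,.006),("bTR",478,38,.006),("bBL",133,1033,.006),("bBR",455,1033,.006),("rTL",208,183,.081),("rTR",375,183,.081),
("hNL",225,1005,.085),("hNR",367,1005,.085),("hFL",230,1225,.085),("hFR",362,1225,.085),("tNL",258,350,.126),("tNR",333,350,.126),("tFL",253,560,.126),("tFR",329,560,.126),("plFar",291,975,.076)]}
for n in P: print(n,P[n])
b=(P["bTL"]+P["bTR"]+P["bBL"]+P["bBR"])/4
d=(P["bTL"]+P["bTR"]-P["bBL"]-P["bBR"])
psi=np.arctan2(d[1],d[0]);print("base centre",b,np.degrees(psi),np.linalg.norm(d)/2)
e=P["bTL"]+P["bBL"]-P["bTR"]-P["bBR"];print(np.degrees(np.arctan2(e[1],e[0]))-90, np.linalg.norm(e)/2)
u=np.array([np.cos(psi),np.sin(psi),0]);v=np.array([-u[1],u[0],0])
for n in P: print(n,"bin frame mm",1000*(P[n]-b)@u,1000*(P[n]-b)@v)
print("scene check hood etc")
E
```

```text
bTL [0.6202 0.24   0.006 ]
bTR [0.6338 0.1725 0.006 ]
bBL [0.4162 0.1997 0.006 ]
bBR [0.4291 0.1318 0.006 ]
rTL [0.6114 0.2156 0.081 ]
rTR [0.616  0.1914 0.081 ]
hNL [0.4771 0.1886 0.085 ]
hNR [0.4815 0.1653 0.085 ]
hFL [0.4336 0.1799 0.085 ]
hFR [0.4379 0.1572 0.085 ]
tNL [0.5991 0.2054 0.126 ]
tNR [0.6009 0.1959 0.126 ]
tFL [0.5709 0.2008 0.126 ]
tFR [0.5727 0.1909 0.126 ]
plFar [0.4793 0.1777 0.076 ]
base centre [0.5248 0.186  0.006 ] 11.200051241508978 0.20829804779657643
11.047802573144722 0.06893799066324326
bTL bin frame mm 104.05351066012767 34.38537051279379
bTR bin frame mm 104.24453713644871 -34.38537051279383
bBL bin frame mm -103.87032605184062 34.55237676752209
bBR bin frame mm -104.42772174473589 -34.55237676752211
rTL bin frame mm 90.68029128443403 12.196387366779069
rTR bin frame mm 90.4938493986744 -12.402308325487962
hNL bin frame mm -46.36415903167681 11.838849826096007
hNR bin frame mm -46.555594190823676 -11.949394299618643
hFL bin frame mm -90.67755164126915 11.692680768472755
hFR bin frame mm -90.86658265221548 -11.365180472263027
tNL bin frame mm 76.62936638673914 4.543300097952417
tNR bin frame mm 76.55576577082826 -5.0599888841074225
tFL bin frame mm 48.00459571950179 5.523861117595853
tFR bin frame mm 47.92617575669561 -4.558926109172501
plFar bin frame mm -46.29326739331086 0.7286404645524777
scene check hood etc
```

Call:
{"name": "apply_moves", "arguments": {"rows": [[0,0,0,0,0.23,-0.6,4],[0,0,0,2.5,0,0,4],[0,0,0,2.5,0,0,4],[0,0,0,2.5,0,0,4],[0,0,0,2.5,0,0,4],[0,0,0,2,0,0,4],[0,0,0,1.9,0,0,4],[0,0,0,0,0,0,4]]}}

```text
time: 2.78
tcp_pos: [0.5827, 0.1999, 0.1104]
eef_rot: [16.9, 89.6, -152.0]
wrist_force: [-0.0, 0.5, -0.9]
gripper_width: 0.0399
```

```bash
python3 - <<'E'
from rig import r
from h import *
np.set_printoptions(precision=4,suppress=True)
st=r.sense();print(st["time"],st["tcp_pos"],st["wrist_force"],st["gripper_width"])
print(delta(st,[.5859,.198,.113],down(-78.9)))
w=r.camera("wrist");s=r.camera("side")
cv2.imwrite("pics/g1.png",np.hstack([w[150:,150:490],cv2.resize(s[140:240,240:340],(250,250))])[:,:,::-1])
E
```

```text
2.7833 [0.5827 0.1999 0.1104] [-0.0019  0.4733 -0.8701] 0.03994566778119021
(array([-0.2641,  0.2507, -0.2708]), array([-0.0003,  0.0059, -0.0018]))
```

View pics/g1.png

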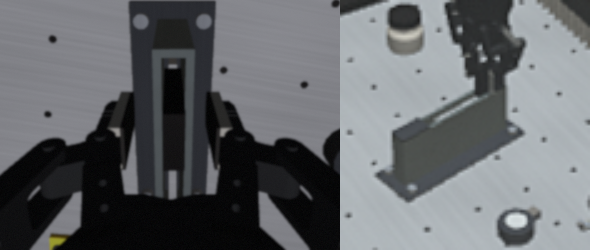

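Call:
{"name": "apply_moves", "arguments": {"rows": [[0,0.005,0,-0.2,0.25,-0.27,4],[0,0,0,0,0,0,4],[0,0,0,0,0,0,4]]}}

```text
time: 3.13
tcp_pos: [0.5891, 0.1984, 0.118]
eef_rot: [-172.5, 89.6, 18.6]
wrist_force: [-1.0, -0.1, -0.9]
gripper_width: 0.0398
```

```bash
python3 - <<'E'
from rig import r
from h import *
np.set_printoptions(precision=4,suppress=True)
st=r.sense();print(st["time"],st["tcp_pos"],st["wrist_force"],st["gripper_width"],st["joints"])
print(delta(st,[.5859,.198,.113],down(-78.9)))
E
```

```text
3.1333 [0.5891 0.1984 0.118 ] [-0.9849 -0.1352 -0.9307] 0.03982861640700416 [ 36.6686  21.941  -16.4639   0.1758 -51.1766  64.2469]
(array([ 0.4977, -0.0184,  0.3259]), array([-0.0013, -0.0076,  0.001 ]))
```

Call:
{"name": "apply_moves", "arguments": {"rows": [[0,0,0,0,0,0,4],[0,0,0,0,0,0,4]]}}

```text
time: 3.3
tcp_pos: [0.5885, 0.198, 0.117]
eef_rot: [-175.5, 89.7, 15.5]
wrist_force: [0.4, -0.0, 0.3]
gripper_width: 0.0401
```

```bash
python3 - <<'E'
from rig import r
from h import *
np.set_printoptions(precision=4,suppress=True)
for k in range(3):
    st=r.sense();print(st["time"],st["tcp_pos"],st["joints"],delta(st,[.5859,.198,.113],down(-78.9)))
    r.camera("wrist")
E
```

```text
3.3 [0.5885 0.198  0.117 ] [ 36.6636  21.9913 -16.5278   0.1607 -51.158   64.2432] (array([ 0.4021, -0.0478,  0.2588]), array([-0.0016, -0.006 ,  0.0005]))
3.35 [0.5884 0.198  0.1168] [ 36.6632  22.0058 -16.5362   0.1584 -51.1538  64.2444] (array([ 0.3814, -0.0514,  0.2498]), array([-0.0016, -0.0057,  0.0004]))
3.4 [0.5884 0.1979 0.1167] [ 36.6631  22.0178 -16.5436   0.1589 -51.1521  64.243 ] (array([ 0.3646, -0.0556,  0.2417]), array([-0.0017, -0.0054,  0.0002]))
```

Call:
{"name": "apply_moves", "arguments": {"rows": [[0,0,0,0.1,0,0.15,4],[0,0,0,0,0,0,4],[0,0,0,0,0,0,4],[0,0,0,0,0,0,4],[0,0,0,0,0,0,4],[0,0,0,0,0,0,4]]}}

```text
time: 3.95
tcp_pos: [0.5868, 0.1977, 0.1153]
eef_rot: [-180.0, 89.7, 11.0]
wrist_force: [-0.1, 0.7, -0.1]
gripper_width: 0.0401
```

```bash
python3 - <<'E'
from rig import r
from h import *
np.set_printoptions(precision=4,suppress=True)
st=r.sense();print(st["time"],st["tcp_pos"],st["joints"],delta(st,[.5859,.198,.113],down(-78.9)))
E
```

```text
3.95 [0.5868 0.1977 0.1153] [ 36.7326  21.9947 -16.8011   0.1591 -50.9478  64.1786] (array([ 0.2263, -0.0501,  0.0874]), array([-0.0016, -0.005 , -0.    ]))
```

Call:
{"name": "apply_moves", "arguments": {"rows": [[0,0,0,0.1,-0.05,0.05,2.5],[0,0,0,0,0,0,2],[0,0,0,0,0,0,1.5],[0,0,0,0,0,0,0.5],[0,0,0,0,0,0,0.5],[0,0,0,0,0,0,0.5],[0,0,0,0,0,0,0.5],[0,0,0,0,0,0,0.5]], "squeeze": 80}}

```text
time: 4.62
tcp_pos: [0.5864, 0.1982, 0.1144]
eef_rot: [-178.3, 89.7, 12.7]
wrist_force: [-0.6, 0.5, 1.4]
gripper_width: 0.0087
```

```bash
python3 - <<'E'
from rig import r
from h import *
np.set_printoptions(precision=4,suppress=True)
st=r.sense();print(st["time"],st["tcp_pos"],st["gripper_width"],st["wrist_force"],delta(st,[.5859,.198,.113],down(-78.9)))
# path clearance check
poly=np.array([(-75,0),(75,0),(75,70),(73,70),(73,120),(43,120),(43,70),(-30,70),(-30,30),(-75,30),(-75,0)],float)
pts=np.vstack([np.linspace(poly[k],poly[k+1],80) for k in range(len(poly)-1)])
def clear(tx,tz,th):
    t=np.radians(th);q=(pts-[-75,0])@np.array([[np.cos(t),np.sin(t)],[-np.sin(t),np.cos(t)]])+[tx,tz]
    x,z=q.T
    fl=np.min(z)-6
    # hood rect x -91..-46, z 81..85 ; left wall x<-86 z<81; right wall x 86..91 z<81
    def rect(x0,x1,z0,z1):
        dx=np.maximum(np.maximum(x0-x,x-x1),0);dz=np.maximum(np.maximum(z0-z,z-z1),0)
        ins=(x>x0)&(x<x1)&(z>z0)&(z<z1)
        return -1 if ins.any() else np.min(np.hypot(dx,dz))
    return fl,rect(-91,-46,81,85),rect(-96,-86,-50,81),rect(86,91,-50,81)
def tab(tx,tz,th):
    t=np.radians(th);a=np.array([133,104]);return tx+a[0]*np.cos(t)-a[1]*np.sin(t), tz+a[0]*np.sin(t)+a[1]*np.cos(t)
wp=[(-70.7,6,0),(-70.7,9,0),(-70,9,5),(-68,9,10),(-65,9,15),(-60.5,9,20),(-55,9,25),(-48,10,30),(-42,16,32),(-36,22,33),(-29,32,34),(-26,42,34),(-24,60,34),(-24,110,34)]
f=None
from itertools import pairwise
for a,b in pairwise(wp):
    m=np.array([clear(*(np.array(a)+(np.array(b)-a)*s)) for s in np.linspace(0,1,11)]).min(0)
    print(b,m.round(1),"tab",np.round(tab(*b),1))
E
```

```text
4.6167 [0.5864 0.1982 0.1144] 0.008665606445431469 [-0.5844  0.4776  1.4269] (array([0.1411, 0.0079, 0.0561]), array([-0.0015, -0.0054,  0.0002]))
(-70.7, 9, 0) [ 0.  20.4 15.3  6.7] tab [ 62.3 113. ]
(-70, 9, 5) [ 3.  14.7 13.4  6.5] tab [ 53.4 124.2]
(-68, 9, 10) [ 3.  10.2 12.8  6.2] tab [ 44.9 134.5]
(-65, 9, 15) [ 3.   7.  12.8  6. ] tab [ 36.6 143.9]
(-60.5, 9, 20) [ 3.   5.4 13.2  5.5] tab [ 28.9 152.2]
(-55, 9, 25) [ 3.   4.7 15.2  5.1] tab [ 21.6 159.5]
(-48, 10, 30) [ 3.   4.7 18.3  4.3] tab [ 15.2 166.6]
(-42, 16, 32) [ 4.   5.8 23.   5.7] tab [ 15.7 174.7]
(-36, 22, 33) [10.  11.8 28.1 12.7] tab [ 18.9 181.7]
(-29, 32, 34) [16.  19.1 33.7 17. ] tab [ 23.1 192.6]
(-26, 42, 34) [26.  13.5 40.2 23.7] tab [ 26.1 202.6]
(-24, 60, 34) [36.   4.8 43.2 30.3] tab [ 28.1 220.6]
(-24, 110, 34) [54.   5.2 45.4 44.1] tab [ 28.1 270.6]
```

```bash
cat > plan.py <<'E'
from h import *
B=np.array([.5248,.186,0]);psi=np.radians(11.1)
U=np.array([np.cos(psi),np.sin(psi),0])
TX,TZ=58.5,108.4
def tcp(tx,tz,th):
    t=np.radians(th);a=np.array([TX+75,TZ])
    x=tx+a[0]*np.cos(t)-a[1]*np.sin(t);z=tz+a[0]*np.sin(t)+a[1]*np.cos(t)
    return B+U*x/1000+np.array([0,0,z/1000]), down(-78.9,th)
def incs(wps,n=2):
    "per-segment increments in tool axes (pre-turn), n rows each"
    for a,b in zip(wps[:-1],wps[1:]):
        for k in range(n):
            A=np.array(a)+(np.array(b)-a)*k/n;C=np.array(a)+(np.array(b)-a)*(k+1)/n
            p,q=tcp(*A);p2,q2=tcp(*C)
            print(C.round(1),"turn",(q.inv()*q2).as_rotvec().round(4),"shift",(q.inv().apply(p2-p)*100).round(2))
E
python3 - <<'E'
from rig import r
from plan import *
np.set_printoptions(precision=3,suppress=True)
st=r.sense();print(delta(st,*tcp(-70.7,6,0)))
incs([(-70.7,6,0),(-70.7,9,0),(-70,9,5),(-68,9,10)])
E
```

```text
(array([0.001, 0.009, 0.002]), array([-0.002, -0.005,  0.   ]))
[-70.7   7.5   0. ] turn [0. 0. 0.] shift [-0.15  0.    0.  ]
[-70.7   9.    0. ] turn [0. 0. 0.] shift [-0.15  0.    0.  ]
[-70.4   9.    2.5] turn [-0.     0.044 -0.   ] shift [-0.57 -0.    0.45]
[-70.   9.   5.] turn [0.    0.044 0.   ] shift [-0.57  0.    0.45]
[-69.    9.    7.5] turn [ 0.     0.044 -0.   ] shift [-0.56 -0.    0.39]
[-68.   9.  10.] turn [-0.     0.044 -0.   ] shift [-0.56  0.    0.39]
```

Call:
{"name": "apply_moves", "arguments": {"rows": [[0,0,0,-0.15,0,0,0.5],[0,0,0,-0.15,0,0,0.5],[0,0.044,0,-0.57,0,0.45,0.5],[0,0.044,0,-0.57,0,0.45,0.5],[0,0,0,0,0,0,0.5],[0,0,0,0,0,0,0.5],[0,0,0,0,0,0,0.5]]}}

```text
time: 5.2
tcp_pos: [0.5772, 0.1964, 0.1286]
eef_rot: [-180.0, 84.7, 11.1]
wrist_force: [0.6, -0.4, -2.3]
gripper_width: 0.009
```

```bash
cat > chk.py <<'E'
import sys
from rig import r
from plan import *
np.set_printoptions(precision=3,suppress=True)
st=r.sense();print(st["time"],st["wrist_force"],st["gripper_width"],st["joints"].round(1))
w=[tuple(map(float,a.split(","))) for a in sys.argv[1:]]
print("err",*delta(st,*tcp(*w[0])))
incs(w)
E
python3 chk.py -70,9,5 -68,9,10 -65,9,15
```

```text
5.2 [ 0.556 -0.388 -2.273] 0.009017289642079917 [ 38.6  17.9 -22.6   3.5 -44.8  60.1]
err [ 0.     0.011 -0.012] [-0.001 -0.005 -0.   ]
[-69.    9.    7.5] turn [ 0.     0.044 -0.   ] shift [-0.56 -0.    0.39]
[-68.   9.  10.] turn [-0.     0.044 -0.   ] shift [-0.56  0.    0.39]
[-66.5   9.   12.5] turn [-0.     0.044  0.   ] shift [-0.55 -0.    0.34]
[-65.   9.  15.] turn [ 0.     0.044 -0.   ] shift [-0.54 -0.    0.34]
```

Tracking is good (0.1 mm). Continue.

Call:
{"name": "apply_moves", "arguments": {"rows": [[0,0.044,0,-0.56,0,0.39,0.5],[0,0.044,0,-0.56,0,0.39,0.5],[0,0.044,0,-0.55,0,0.34,0.5],[0,0.044,0,-0.54,0,0.34,0.5],[0,0,0,0,0,0,0.5],[0,0,0,0,0,0,0.5],[0,0,0,0,0,0,0.5]]}}

```text
time: 5.78
tcp_pos: [0.5603, 0.1932, 0.1481]
eef_rot: [180.0, 74.6, 11.0]
wrist_force: [0.6, -0.9, -1.5]
gripper_width: 0.0091
```

```bash
python3 chk.py -65,9,15 -60.5,9,20 -55,9,25 -48,10,30 -42,16,32 -36,22,33 -29,32,34 -24,42,34 -16,60,34 -10,80,34 -10,120,34
python3 - <<'E'
from rig import r
from h import *
s=r.camera("side");w=r.camera("wrist");c=r.camera("scene")
cv2.imwrite("pics/l1.png",np.hstack([cv2.resize(s[120:240,230:350],(400,400)),w[:,120:520]])[:,:,::-1])
E
```

```text
5.7833 [ 0.565 -0.861 -1.535] 0.009087379812783566 [ 42.2  10.6 -36.3  15.5 -30.8  46.3]
err [-0.026  0.026  0.03 ] [-0.001 -0.006 -0.001]
[-62.8   9.   17.5] turn [0.    0.044 0.   ] shift [-0.51  0.    0.27]
[-60.5   9.   20. ] turn [0.    0.044 0.   ] shift [-0.5   0.    0.27]
[-57.8   9.   22.5] turn [0.    0.044 0.   ] shift [-0.48 -0.    0.23]
[-55.   9.  25.] turn [-0.     0.044  0.   ] shift [-0.47 -0.    0.23]
[-51.5   9.5  27.5] turn [-0.     0.044  0.   ] shift [-0.47  0.    0.15]
[-48.  10.  30.] turn [0.    0.044 0.   ] shift [-0.45 -0.    0.15]
[-45.  13.  31.] turn [0.    0.018 0.   ] shift [-0.34  0.   -0.22]
[-42.  16.  32.] turn [ 0.     0.018 -0.   ] shift [-0.33 -0.   -0.22]
[-39.   19.   32.5] turn [0.    0.009 0.   ] shift [-0.21  0.   -0.32]
[-36.  22.  33.] turn [-0.     0.009  0.   ] shift [-0.21 -0.   -0.32]
[-32.5  27.   33.5] turn [ 0.     0.009 -0.   ] shift [-0.34  0.   -0.47]
[-29.  32.  34.] turn [-0.     0.009 -0.   ] shift [-0.34  0.   -0.47]
[-26.5  37.   34. ] turn [0. 0. 0.] shift [-0.27 -0.   -0.49]
[-24.  42.  34.] turn [0. 0. 0.] shift [-0.27  0.   -0.49]
[-20.  51.  34.] turn [0. 0. 0.] shift [-0.52 -0.   -0.83]
[-16.  60.  34.] turn [0. 0. 0.] shift [-0.52 -0.   -0.83]
[-13.  70.  34.] turn [0. 0. 0.] shift [-0.66 -0.   -0.81]
[-10.  80.  34.] turn [0. 0. 0.] shift [-0.66 -0.   -0.81]
[-10. 100.  34.] turn [0. 0. 0.] shift [-1.66  0.   -1.12]
[-10. 120.  34.] turn [0. 0. 0.] shift [-1.66  0.   -1.12]
```

View pics/l1.png

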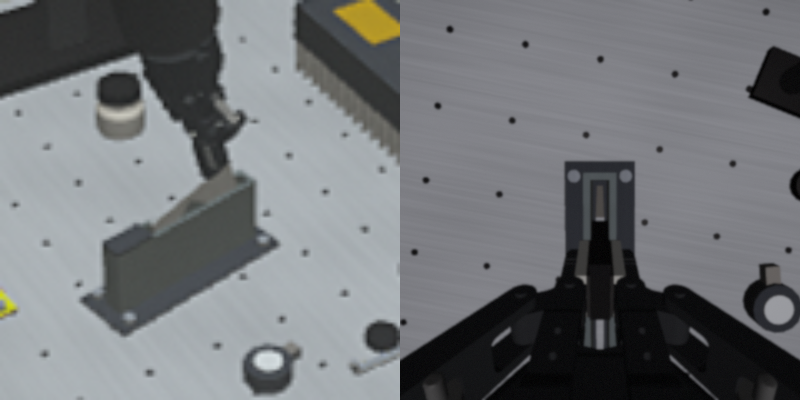

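```bash
cat > clr.py <<'E'
from plan import *
poly=np.array([(-75,0),(75,0),(75,70),(73,70),(73,120),(43,120),(43,70),(-30,70),(-30,30),(-75,30),(-75,0)],float)
pts=np.vstack([np.linspace(poly[k],poly[k+1],80) for k in range(len(poly)-1)])
def clear(tx,tz,th):
    t=np.radians(th);q=(pts-[-75,0])@np.array([[np.cos(t),np.sin(t)],[-np.sin(t),np.cos(t)]])+[tx,tz]
    x,z=q.T
    def rect(x0,x1,z0,z1):
        dx=np.maximum(np.maximum(x0-x,x-x1),0);dz=np.maximum(np.maximum(z0-z,z-z1),0)
        ins=(x>x0)&(x<x1)&(z>z0)&(z<z1)
        return -1 if ins.any() else np.min(np.hypot(dx,dz))
    return np.min(z)-6,rect(-91,-46,81,85),rect(-96,-86,-50,81),rect(86,91,-50,81)
def report(wp):
  for a,b in zip(wp[:-1],wp[1:]):
    m=np.array([clear(*(np.array(a)+(np.array(b)-a)*s)) for s in np.linspace(0,1,11)]).min(0)
    print(b,m.round(1))
E
python3 - <<'E'
from clr import *
wp=[(-65,9,15),(-62.5,14,18),(-60.5,20,21),(-59,30,21),(-57.5,38,21),(-44,44,21),(-30,50,21),(-20,58,20),(-12,75,18),(-10,110,16)]
report(wp);incs(wp)
E
```

```text
(-62.5, 14, 18) [ 3.   7.  13.2  5.8]
(-60.5, 20, 21) [ 8.   7.4 14.2  5.8]
(-59, 30, 21) [14.   8.2 14.7  5.3]
(-57.5, 38, 21) [24.   6.  16.2  5.7]
(-44, 44, 21) [32.   5.3 17.7 11.3]
(-30, 50, 21) [38.   4.9 31.2 12. ]
(-20, 58, 20) [44.   6.  45.2 12.6]
(-12, 75, 18) [52.  15.8 56.  14.7]
(-10, 110, 16) [69.  29.2 68.5 24.6]
[-63.8  11.5  16.5] turn [0.     0.0262 0.    ] shift [-0.55  0.    0.1 ]
[-62.5  14.   18. ] turn [-0.      0.0262  0.    ] shift [-0.55 -0.    0.1 ]
[-61.5  17.   19.5] turn [0.     0.0262 0.    ] shift [-0.6  0.   0.1]
[-60.5  20.   21. ] turn [0.     0.0262 0.    ] shift [-0.6   0.    0.09]
[-59.8  25.   21. ] turn [0. 0. 0.] shift [-0.44 -0.   -0.25]
[-59.  30.  21.] turn [0. 0. 0.] shift [-0.44  0.   -0.25]
[-58.2  34.   21. ] turn [0. 0. 0.] shift [-0.35  0.   -0.21]
[-57.5  38.   21. ] turn [0. 0. 0.] shift [-0.35 -0.   -0.21]
[-50.8  41.   21. ] turn [0. 0. 0.] shift [-0.04  0.   -0.74]
[-44.  44.  21.] turn [0. 0. 0.] shift [-0.04  0.   -0.74]
[-37.  47.  21.] turn [0. 0. 0.] shift [-0.03 -0.   -0.76]
[-30.  50.  21.] turn [0. 0. 0.] shift [-0.03 -0.   -0.76]
[-25.   54.   20.5] turn [-0.     -0.0087 -0.    ] shift [-0.08  0.   -0.7 ]
[-20.  58.  20.] turn [ 0.     -0.0087  0.    ] shift [-0.08 -0.   -0.7 ]
[-16.   66.5  19. ] turn [-0.     -0.0175 -0.    ] shift [-0.43 -0.   -0.85]
[-12.  75.  18.] turn [ 0.     -0.0175  0.    ] shift [-0.44  0.   -0.84]
[-11.   92.5  17. ] turn [ 0.     -0.0175  0.    ] shift [-1.4   0.   -0.82]
[-10. 110.  16.] turn [-0.     -0.0175  0.    ] shift [-1.41  0.   -0.79]
```

Call:
{"name": "apply_moves", "arguments": {"rows": [[0,0.026,0,-0.55,0,0.1,0.5],[0,0.026,0,-0.55,0,0.1,0.5],[0,0.026,0,-0.6,0,0.1,0.5],[0,0.026,0,-0.6,0,0.09,0.5],[0,0,0,0,0,0,0.5],[0,0,0,0,0,0,0.5],[0,0,0,0,0,0,0.5]]}}

```text
time: 6.52
tcp_pos: [0.5496, 0.191, 0.1687]
eef_rot: [180.0, 68.7, 11.0]
wrist_force: [0.1, 0.2, -1.7]
gripper_width: 0.0089
```

```bash
python3 chk.py -60.5,20,21 -59,30,21 -57.5,36,21 -44,41,21 -30,46,21 -20,56,20 -12,75,18; python3 -c "
from clr import *
report([(-60.5,20,21),(-59,30,21),(-57.5,36,21),(-44,41,21),(-30,46,21),(-20,56,20),(-12,75,18)])"
```

```text
6.5167 [ 0.058  0.232 -1.738] 0.008897929757612538 [ 43.    5.7 -45.3  29.1 -23.4  32.7]
err [-0.036  0.009 -0.009] [-0.002 -0.006 -0.001]
[-59.8  25.   21. ] turn [0. 0. 0.] shift [-0.44 -0.   -0.25]
[-59.  30.  21.] turn [0. 0. 0.] shift [-0.44  0.   -0.25]
[-58.2  33.   21. ] turn [0. 0. 0.] shift [-0.25  0.   -0.18]
[-57.5  36.   21. ] turn [0. 0. 0.] shift [-0.25 -0.   -0.18]
[-50.8  38.5  21. ] turn [0. 0. 0.] shift [ 0.01  0.   -0.72]
[-44.  41.  21.] turn [0. 0. 0.] shift [ 0.01  0.   -0.72]
[-37.   43.5  21. ] turn [0. 0. 0.] shift [ 0.02 -0.   -0.74]
[-30.  46.  21.] turn [0. 0. 0.] shift [ 0.02 -0.   -0.74]
[-25.   51.   20.5] turn [-0.    -0.009 -0.   ] shift [-0.17  0.   -0.74]
[-20.  56.  20.] turn [ 0.    -0.009  0.   ] shift [-0.18 -0.   -0.74]
[-16.   65.5  19. ] turn [-0.    -0.018 -0.   ] shift [-0.52 -0.   -0.89]
[-12.  75.  18.] turn [ 0.    -0.018  0.   ] shift [-0.53  0.   -0.87]
(-59, 30, 21) [14.   8.2 14.7  5.3]
(-57.5, 36, 21) [24.   7.9 16.2  5.7]
(-44, 41, 21) [30.   7.9 17.7  9.3]
(-30, 46, 21) [35.   8.1 31.2  8.9]
(-20, 56, 20) [40.   8.7 45.2  8.9]
(-12, 75, 18) [50.  15.7 55.8 12.8]
```

Call:
{"name": "apply_moves", "arguments": {"rows": [[0,0,0,-0.44,0,-0.25,0.5],[0,0,0,-0.44,0,-0.25,0.5],[0,0,0,-0.28,0,-0.18,0.5],[0,0,0,-0.28,0,-0.18,0.5],[0,0,0,0,0,0,0.5],[0,0,0,0,0,0,0.5],[0,0,0,0,0,0,0.5]]}}

```text
time: 7.1
tcp_pos: [0.5516, 0.1913, 0.1851]
eef_rot: [-180.0, 68.6, 11.0]
wrist_force: [0.4, -0.4, -1.1]
gripper_width: 0.009
```

```bash
python3 chk.py -57.5,36,21 |head -2
python3 - <<'E'
from rig import r
from h import *
s=r.camera("side");w=r.camera("scene")
cv2.imwrite("pics/l2.png",np.hstack([cv2.resize(s[120:240,230:350],(400,400)),cv2.resize(w[160:280,330:450],(400,400))])[:,:,::-1])
E
```

```text
7.1 [ 0.429 -0.399 -1.062] 0.00896159894329629 [ 43.5   4.7 -43.   26.1 -26.4  35.7]
err [ 0.043  0.002 -0.083] [-0.001 -0.006 -0.001]
```

View pics/l2.png

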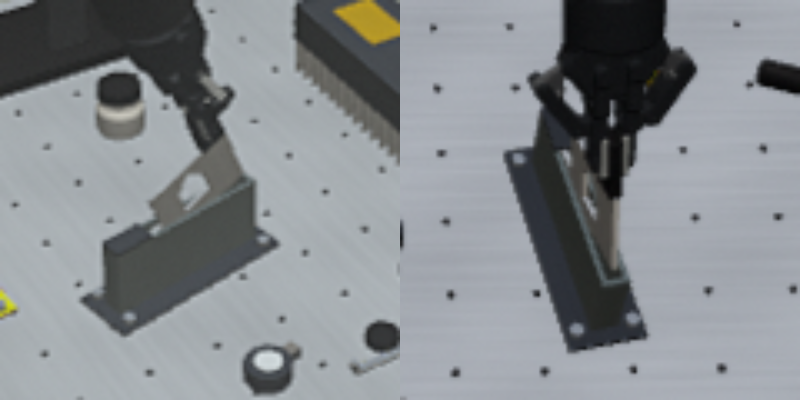

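Call:
{"name": "apply_moves", "arguments": {"rows": [[0,0,0,0,0,-0.72,0.5],[0,0,0,0,0,-0.72,0.5],[0,0,0,0.02,0,-0.74,0.5],[0,0,0,0.02,0,-0.74,0.5],[0,0,0,0,0,0,0.5],[0,0,0,0,0,0,0.5],[0,0,0,0,0,0,0.5]]}}

```text
time: 7.78
tcp_pos: [0.5785, 0.1963, 0.1951]
eef_rot: [180.0, 68.7, 10.9]
wrist_force: [0.4, 0.9, -1.8]
gripper_width: 0.0088
```

```bash
python3 chk.py -30,46,21 -20,56,20 -12,75,18 -10,110,15 -10,150,12
python3 - <<'E'
from rig import r
from h import *
s=r.camera("side");w=r.camera("scene")
cv2.imwrite("pics/l3.png",np.hstack([cv2.resize(s[120:240,230:350],(400,400)),cv2.resize(w[160:280,330:450],(400,400))])[:,:,::-1])
E
```

```text
7.7833 [ 0.36   0.881 -1.784] 0.008841364644429616 [ 42.1   6.7 -38.3  23.2 -28.6  40. ]
err [ 0.049 -0.024 -0.104] [-0.002 -0.006 -0.001]
[-25.   51.   20.5] turn [-0.    -0.009 -0.   ] shift [-0.17  0.   -0.74]
[-20.  56.  20.] turn [ 0.    -0.009  0.   ] shift [-0.18 -0.   -0.74]
[-16.   65.5  19. ] turn [-0.    -0.018 -0.   ] shift [-0.52 -0.   -0.89]
[-12.  75.  18.] turn [ 0.    -0.018  0.   ] shift [-0.53  0.   -0.87]
[-11.   92.5  16.5] turn [ 0.    -0.026  0.   ] shift [-1.28  0.   -0.92]
[-10. 110.  15.] turn [-0.    -0.026 -0.   ] shift [-1.3  -0.   -0.87]
[-10.  130.   13.5] turn [ 0.    -0.026  0.   ] shift [-1.58 -0.   -0.8 ]
[-10. 150.  12.] turn [ 0.    -0.026  0.   ] shift [-1.59  0.   -0.75]
```

View pics/l3.png

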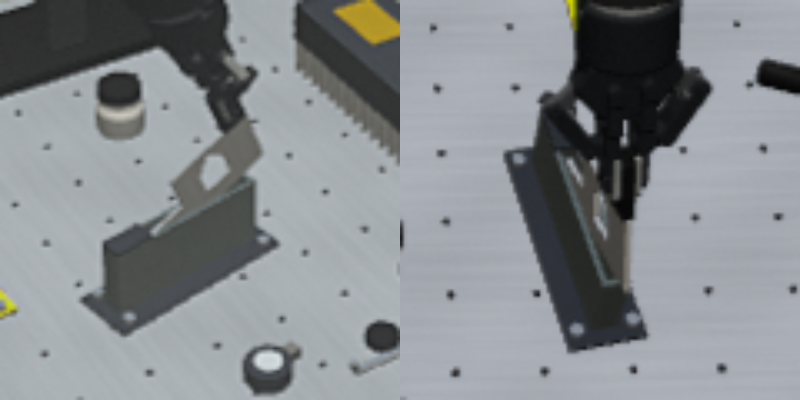

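Call:
{"name": "apply_moves", "arguments": {"rows": [[0,0,0,0,0,-0.6,0.5],[0,0,0,-0.17,0,-0.74,0.5],[0,-0.009,0,-0.18,0,-0.74,0.5],[0,-0.018,0,-0.52,0,-0.85,0.5],[0,-0.018,0,-0.53,0,-0.85,0.5],[0,-0.02,0,-1.28,0,-0.9,0.5],[0,0,0,0,0,0,0.5],[0,0,0,0,0,0,0.5]]}}

```text
time: 8.55
tcp_pos: [0.6138, 0.2039, 0.238]
eef_rot: [-179.8, 72.2, 11.2]
wrist_force: [-0.6, -0.1, -2.4]
gripper_width: 0.0091
```

Call:
{"name": "apply_moves", "arguments": {"rows": [[0,-0.02,0,-1.3,0,-0.6,0.5],[0,-0.02,0,-1.6,0,-0.6,0.5],[0,-0.02,0,-1.6,0,-0.6,0.5],[0,0,0,-1.6,0,-0.5,0.5],[0,0,0,-1,0,-0.3,0.5],[0,0,0,0,0,0,0.5],[0,0,0,0,0,0,0.5],[0,0,0,0,0,0,0.5]]}}

```text
time: 9.22
tcp_pos: [0.6176, 0.2039, 0.3109]
eef_rot: [179.9, 75.9, 10.9]
wrist_force: [-0.0, -0.1, -1.2]
gripper_width: 0.0091
```

```bash
python3 chk.py -10,110,15 -10,111,15 
python3 - <<'E'
from rig import r
from h import *
print(pose(r.sense())[0])
s=r.camera("side");w=r.camera("scene")
cv2.imwrite("pics/l4.png",np.hstack([cv2.resize(s[100:240,210:350],(400,400)),cv2.resize(w[140:280,310:450],(400,400))])[:,:,::-1])
E
```

```text
9.2167 [-0.008 -0.138 -1.218] 0.009077729686329928 [ 39.    8.7 -12.4   7.9 -56.7  58.4]
err [ 5.889 -0.035  1.856] [-0.002  0.016 -0.001]
[-10.  110.5  15. ] turn [0. 0. 0.] shift [-0.05 -0.   -0.01]
[-10. 111.  15.] turn [0. 0. 0.] shift [-0.05 -0.   -0.01]
[0.61764003 0.20388541 0.31090114]
```

View pics/l4.png

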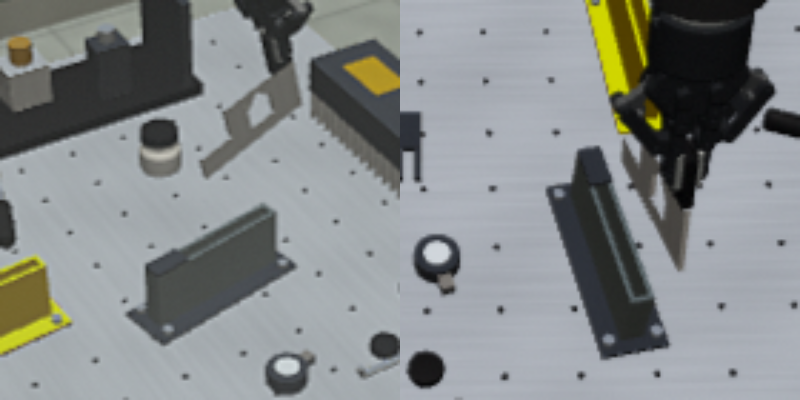

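Call:
{"name": "apply_moves", "arguments": {"rows": [[0,-0.08,0,0,0,0,0.5],[0,-0.08,0,0,0,0,0.5],[0,-0.08,0,0,0,0,0.5],[0.1,0,0,0,0,0,0.5],[0.11,0,0,0,0,0,0.5],[0.11,0,0,0,0,0,0.5],[0.11,0,0,0,0,0,0.5],[0.11,0,0,0,0,0,0.5]]}}

```text
time: 9.98
tcp_pos: [0.6184, 0.2042, 0.3113]
eef_rot: [-155.1, 89.6, 4.6]
wrist_force: [0.2, 0.1, -1.0]
gripper_width: 0.0089
```

Call:
{"name": "apply_moves", "arguments": {"rows": [[0.11,0,0,0,0,0,0.5],[0.11,0,0,0,0,0,0.5],[0.11,0,0,0,0,0,0.5],[0.11,0,0,0,0,0,0.5],[0.11,0,0,0,0,0,0.5],[0.11,0,0,0,0,0,0.5],[0.11,0,0,0,0,0,0.5],[0.11,0,0,0,0,0,0.5]]}}

```text
time: 10.65
tcp_pos: [0.6182, 0.2042, 0.3114]
eef_rot: [-103.7, 89.6, 5.7]
wrist_force: [-0.1, -0.0, -0.9]
gripper_width: 0.0091
```

Call:
{"name": "apply_moves", "arguments": {"rows": [[0.11,0,0,0,0,0,0.5],[0.11,0,0,0,0,0,0.5],[0.11,0,0,0,0,0,0.5],[0,0,0,0,0,0,0.5],[0,0,0,0,0,0,0.5]]}}

```text
time: 11.07
tcp_pos: [0.6183, 0.2042, 0.3117]
eef_rot: [-84.1, 89.6, 6.8]
wrist_force: [0.5, -0.2, -1.9]
gripper_width: 0.0093
```

```bash
python3 - <<'E'
from rig import r
from h import *
np.set_printoptions(precision=3,suppress=True)
st=r.sense();print(st["time"],st["tcp_pos"],st["joints"],pose(st)[1].as_matrix())
print(delta(st,[.43,-.204,.30],down(-180)))
E
```

```text
11.0667 [0.618 0.204 0.312] [ 35.517  16.425   2.259   0.197 -75.485 -34.629] [[ 0.007 -1.    -0.016]
 [ 0.001 -0.016  1.   ]
 [-1.    -0.007  0.001]]
(array([  1.011,  19.503, -40.51 ]), array([0.016, 0.001, 0.007]))
```

Call:
{"name": "apply_moves", "arguments": {"rows": [[0.016,0,0.007,0,1.3,-2.7,0.5],[0,0,0,0,1.6,-3.3,0.5],[0,0,0,0,1.6,-3.4,0.5],[0,0,0,0,1.6,-3.4,0.5],[0,0,0,0,1.6,-3.4,0.5],[0,0,0,0,1.6,-3.4,0.5],[0,0,0,0,1.6,-3.4,0.5],[0,0,0,0,1.6,-3.4,0.5]]}}

```text
time: 11.73
tcp_pos: [0.4919, -0.0609, 0.3119]
eef_rot: [-38.9, 89.9, 51.2]
wrist_force: [1.0, -0.2, -0.8]
gripper_width: 0.009
```

Call:
{"name": "apply_moves", "arguments": {"rows": [[0,0,0,0.3,1.6,-3.4,0.5],[0,0,0,0.3,1.6,-3.4,0.5],[0,0,0,0.3,1.6,-3.4,0.5],[0,0,0,0.1,1.6,-3,0.5],[0,0,0,0,0.6,-0.8,0.5],[0,0,0,0,0,0,0.5],[0,0,0,0,0,0,0.5],[0,0,0,0,0,0,0.5]]}}

```text
time: 12.4
tcp_pos: [0.4231, -0.199, 0.3017]
eef_rot: [-37.8, 89.9, 52.1]
wrist_force: [0.7, 0.6, -1.2]
gripper_width: 0.0086
```

```bash
python3 - <<'E'
from rig import r
from h import *
import json
np.set_printoptions(precision=3,suppress=True)
st=r.sense();print(st["time"],st["tcp_pos"],st["joints"],pose(st)[1].as_matrix(),st["wrist_force"])
print(delta(st,[.43,-.204,.30],down(-180)))
i=r.camera_info("wrist");json.dump({k:np.asarray(v).tolist() for k,v in i.items()},open("w2.json","w"));print(-i["R"].T@i["t"])
w=r.camera("wrist")[:,:,::-1];s=r.camera("side")[:,:,::-1];c=r.camera("scene")[:,:,::-1]
cv2.imwrite("pics/w2.png",w);cv2.imwrite("pics/s2.png",s);cv2.imwrite("pics/sc2.png",c)
cv2.imwrite("pics/h1.png",np.hstack([cv2.resize(s[130:290,240:400],(400,400),interpolation=cv2.INTER_CUBIC),cv2.resize(c[130:290,190:350],(400,400),interpolation=cv2.INTER_CUBIC)]))
E
```

```text
12.4 [ 0.423 -0.199  0.302] [ -1.04   -1.278 -19.754  -0.095 -71.457   0.993] [[ 0.001 -1.     0.001]
 [ 0.002  0.001  1.   ]
 [-1.    -0.001  0.002]] [ 0.738  0.607 -1.219]
(array([ 0.173, -0.694, -0.504]), array([-0.001,  0.002,  0.001]))
[ 0.423 -0.282  0.422]
```

View pics/w2.png

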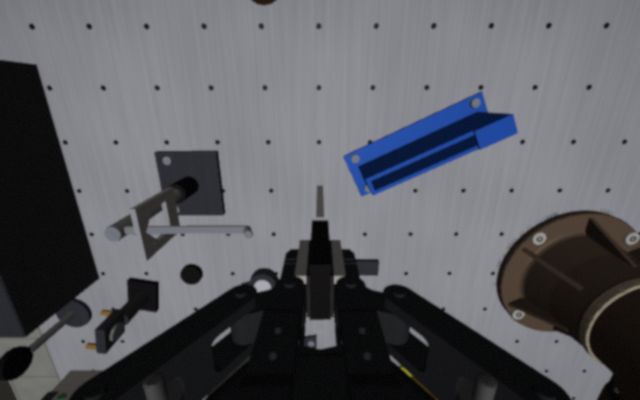

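View pics/h1.png

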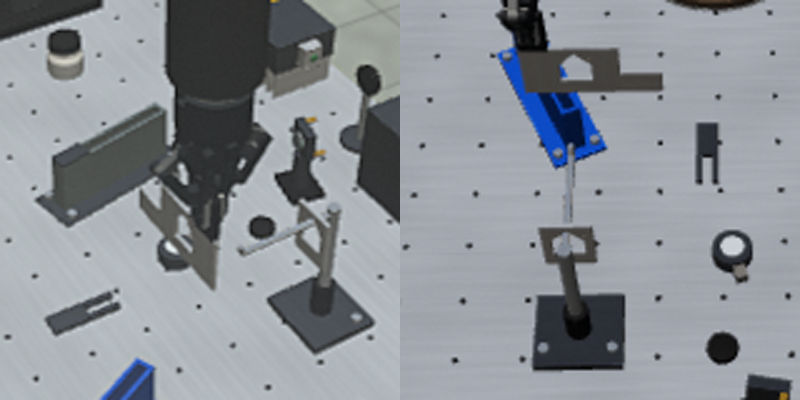

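```bash
python3 - <<'E'
import cv2,numpy as np
w=cv2.imread("pics/w2.png");c=cv2.imread("pics/sc2.png");s=cv2.imread("pics/s2.png")
cv2.imwrite("pics/e1.png",cv2.convertScaleAbs(cv2.resize(w[180:265,100:262],None,fx=4.9,fy=4.9,interpolation=cv2.INTER_CUBIC),alpha=1.3))
cv2.imwrite("pics/e2.png",cv2.resize(c[140:260,230:300],None,fx=5,fy=5,interpolation=cv2.INTER_CUBIC))
cv2.imwrite("pics/e3.png",cv2.resize(s[190:270,290:390],None,fx=7,fy=7,interpolation=cv2.INTER_CUBIC))
E
```

```text
(no output)
```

View pics/e1.png

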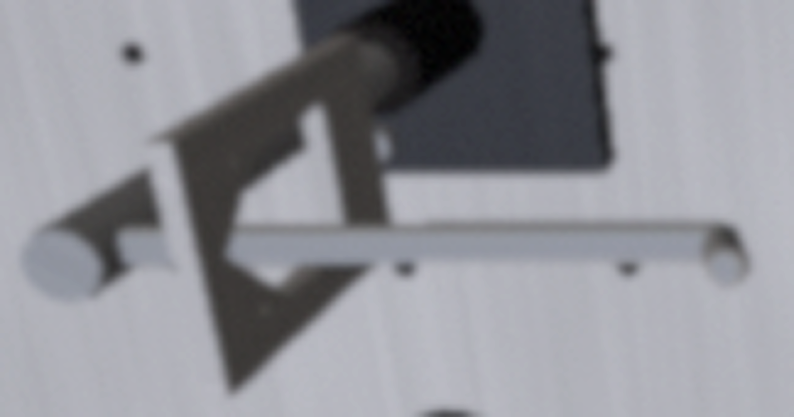

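View pics/e2.png

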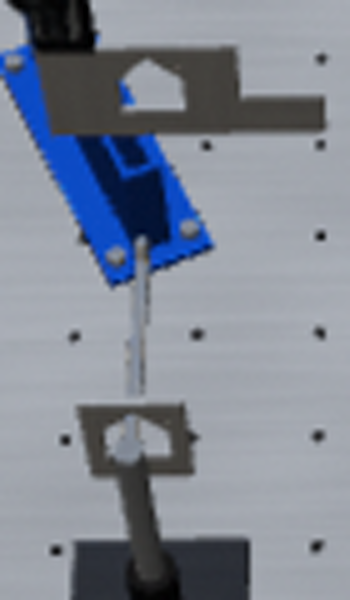

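View pics/e3.png

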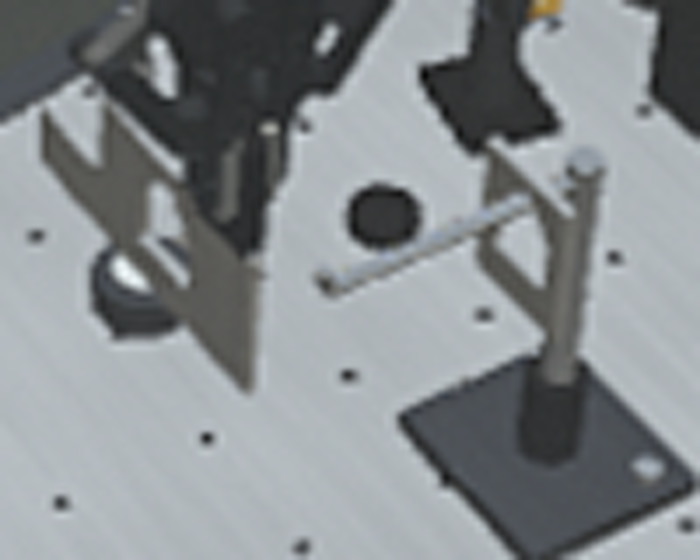

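```bash
python3 - <<'E'
import json
from rig import r
from h import *
np.set_printoptions(precision=4,suppress=True)
i={k:np.array(v) for k,v in json.load(open("w2.json")).items()}
s=r.camera_info("scene");d=r.camera_info("side")
w=lambda x,y:(i,100+x/4.9-.4,180+y/4.9-.4)
c=lambda x,y:(s,230+x/5-.4,140+y/5-.4)
e=lambda x,y:(d,290+x/7-.43,190+y/7-.43)
print("tip",tri([w(727,262),c(141,242),e(325,275)]),tri([w(727,262),c(141,242)]),"wrist only z.184",ray(*w(727,262),.184),"scene",ray(*c(141,242),.184),"side",ray(*e(325,275),.184))
print("post",tri([w(65,262),c(125,447),e(585,160)]),ray(*w(65,262),.174),ray(*c(125,447),.174),ray(*e(585,160),.174))
for x in (300,480,680): print("bar",ray(*w(x,245),.17))
for p in [(135,280),(131,360),(130,385)]: print("bar scene",ray(*c(*p),.17))
print("card top",ray(*w(165,150),.184),ray(*w(215,385-15),.12))
def planex(o,x):
    ii,u,v=o;R=ii["R"];C=-R.T@ii["t"];dd=R.T@np.array([(u-ii["cx"])/ii["fx"],(v-ii["cy"])/ii["fy"],1]);return C+dd*(x-C[0])/dd[0]
for n,p in [("apex",(148,59)),("BL tab end",(53,135)),("BR toe",(327,131)),("toe top",(325,97)),("step low",(240,98)),("step top",(237,47)),("topleft",(36,52)),("winBL",(121,109)),("winBR",(186,110)),("eaveL",(122,80)),("eaveR",(184,78))]:
    print(n,planex(c(*p),.4255))
E
```

```text
tip [ 0.4905 -0.1647  0.1798] [ 0.4903 -0.1638  0.1812] wrist only z.184 [ 0.4899 -0.1662  0.184 ] scene [ 0.4916 -0.1625  0.184 ] side [ 0.488  -0.1712  0.184 ]
post [ 0.6184 -0.1648  0.18  ] [ 0.6236 -0.1614  0.174 ] [ 0.6139 -0.1649  0.174 ] [ 0.6229 -0.1613  0.174 ]
bar [ 0.5789 -0.1632  0.17  ]
bar [ 0.5429 -0.1632  0.17  ]
bar [ 0.503  -0.1631  0.17  ]
bar scene [ 0.5064 -0.1663  0.17  ]
bar scene [ 0.5581 -0.1655  0.17  ]
bar scene [ 0.5737 -0.1651  0.17  ]
card top [ 0.5916 -0.189   0.184 ] [ 0.6371 -0.1058  0.12  ]
apex [ 0.4255 -0.1555  0.2556]
BL tab end [ 0.4255 -0.213   0.1943]
BR toe [ 0.4255 -0.0636  0.1952]
toe top [ 0.4255 -0.0638  0.2237]
step low [ 0.4255 -0.1093  0.2236]
step top [ 0.4255 -0.1083  0.2643]
topleft [ 0.4255 -0.2132  0.2619]
winBL [ 0.4255 -0.1738  0.2155]
winBR [ 0.4255 -0.139   0.2141]
eaveL [ 0.4255 -0.1708  0.2391]
eaveR [ 0.4255 -0.1379  0.2402]
```

Call:
{"name": "apply_moves", "arguments": {"rows": [[0,0,0,1,0,-0.3,0.5],[0,0,0,1.5,0,-0.3,0.5],[0,0,0,1.5,0,-0.2,0.5],[0,0,0,1.2,0,0,0.5],[0,0,0,0.6,0,0,0.5],[0,0,0,0,0,0,0.5],[0,0,0,0,0,0,0.5],[0,0,0,0,0,0,0.5]]}}

```text
time: 13.22
tcp_pos: [0.4233, -0.2072, 0.2443]
eef_rot: [-56.9, 89.9, 32.9]
wrist_force: [-0.1, 0.3, -1.4]
gripper_width: 0.0092
```

```bash
cat > see.py <<'E'
import sys
from rig import r
from h import *
np.set_printoptions(precision=4,suppress=True)
st=r.sense();print(st["time"],st["tcp_pos"],st["wrist_force"],st["joints"].round(1),"turn to down",delta(st,[0,0,0],down(-180))[1])
w=r.camera("wrist")[:,:,::-1];s=r.camera("side")[:,:,::-1];c=r.camera("scene")[:,:,::-1]
n=sys.argv[1]
cv2.imwrite(f"pics/{n}_s.png",s);cv2.imwrite(f"pics/{n}_c.png",c)
R=lambda a:cv2.resize(a,(390,390),interpolation=cv2.INTER_CUBIC)
cv2.imwrite(f"pics/{n}.png",np.hstack([R(s[170:270,290:390]),R(c[140:240,215:315])]))
E
python3 see.py a1
```

```text
13.2167 [ 0.4233 -0.2072  0.2443] [-0.1418  0.3349 -1.3932] [ -2.1   1.3 -24.8  -0.1 -63.7   2. ] turn to down [-0.0024  0.0011  0.0017]
```

View pics/a1.png

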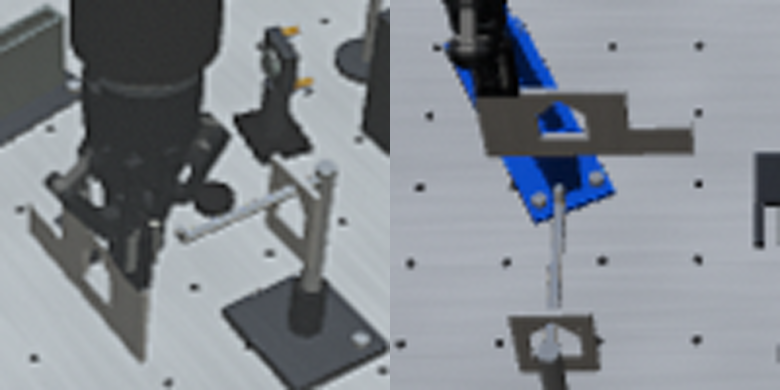

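```bash
python3 - <<'E'
from rig import r
from h import *
np.set_printoptions(precision=4,suppress=True)
s=r.camera_info("scene")
def planex(ii,u,v,x):
    R=ii["R"];C=-R.T@ii["t"];dd=R.T@np.array([(u-ii["cx"])/ii["fx"],(v-ii["cy"])/ii["fy"],1]);return C+dd*(x-C[0])/dd[0]
for n,x,y in [("apex",564,104),("winBL",541,134),("winBR",590,136),("eaveL",540,117),("eaveR",586,117),("BL",488,155),("BR",693,154)]:
    print(n,planex(s,215+(x-390)/3.9-.4,140+y/3.9-.4,.4258))
for x in (.49,.53): print(x,proj(s,[x,-.1645,.17]),((proj(s,[x,-.1645,.17])-[215,140]+.4)*3.9+[390,0]))
E
```

```text
apex [ 0.4258 -0.1612  0.1952]
winBL [ 0.4258 -0.1807  0.1621]
winBR [ 0.4258 -0.1461  0.1592]
eaveL [ 0.4258 -0.1794  0.1812]
eaveR [ 0.4258 -0.1471  0.1807]
BL [ 0.4258 -0.2215  0.1386]
BR [ 0.4258 -0.0732  0.137 ]
0.49 [257.6144 190.6634] [557.756  199.1472]
0.53 [256.7786 202.7997] [554.4965 246.4788]
```

Call:
{"name": "apply_moves", "arguments": {"rows": [[0,0,0,0,-1,-0.05,0.5],[0,0,0,0,-1.2,-0.05,0.5],[0,0,0,0,-1.2,0,0.5],[0,0,0,0,-1.2,0,0.5],[0,0,0,0,-0.6,0,0.5],[0,0,0,0,0,0,0.5],[0,0,0,0,0,0,0.5]]}}

```text
time: 13.95
tcp_pos: [0.475, -0.2083, 0.2431]
eef_rot: [16.4, 89.9, 106.2]
wrist_force: [-0.2, -0.3, -1.1]
gripper_width: 0.0089
```

```bash
python3 see.py a2
```

```text
13.95 [ 0.475  -0.2083  0.2431] [-0.222  -0.2973 -1.0695] [ -2.    6.2 -19.6  -0.1 -64.2   1.9] turn to down [-0.003   0.0017 -0.0005]
```

View pics/a2.png

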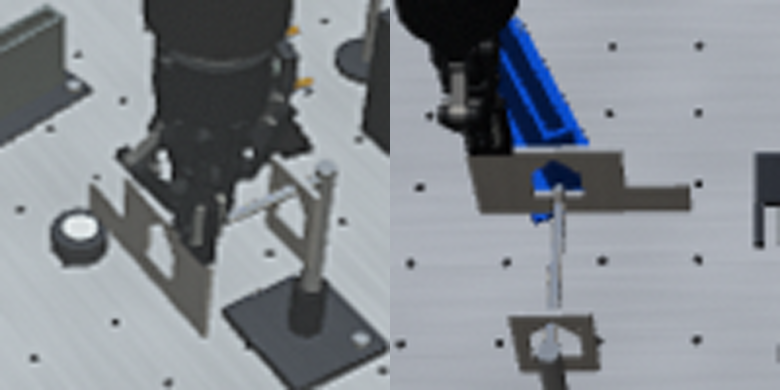

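Call:
{"name": "apply_moves", "arguments": {"rows": [[0,0,0,0,-0.5,0,0.5],[0,0,0,0,-0.7,0,0.5],[0,0,0,0,-0.7,0,0.5],[0,0,0,0,-0.7,0,0.5],[0,0,0,0,-0.7,0,0.5],[0,0,0,0,0,0,0.5],[0,0,0,0,0,0,0.5]]}}

```text
time: 14.68
tcp_pos: [0.5081, -0.2084, 0.2433]
eef_rot: [0.8, 89.9, 90.6]
wrist_force: [1.2, -0.3, -1.9]
gripper_width: 0.0092
```

```bash
python3 see.py a3
```

```text
14.6833 [ 0.5081 -0.2084  0.2433] [ 1.2195 -0.3068 -1.8637] [ -1.9   9.2 -16.1  -0.1 -64.7   1.8] turn to down [-0.0029  0.0016 -0.    ]
```

View pics/a3.png

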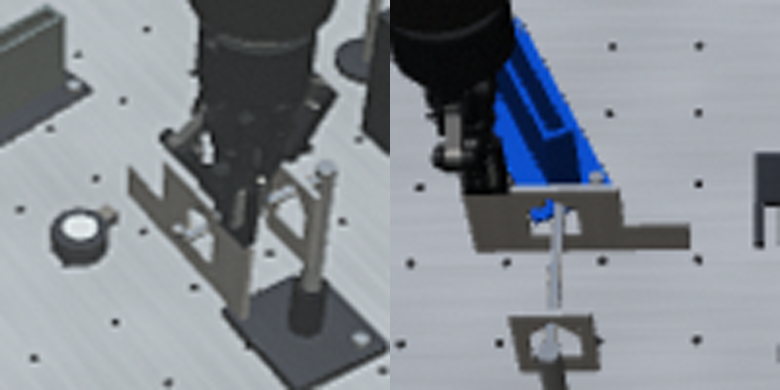

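Call:
{"name": "apply_moves", "arguments": {"rows": [[0,0,0,0,-0.7,0,0.5],[0,0,0,0,-0.8,0,0.5],[0,0,0,0,-0.7,0,0.5],[0,0,0,0.4,0,0,0.5],[0,0,0,0.5,0,0,0.5],[0,0,0,0.5,0,0,0.5],[0,0,0,0,0,0,0.5],[0,0,0,0,0,0,0.5]]}}

```text
time: 15.5
tcp_pos: [0.5292, -0.2085, 0.2292]
eef_rot: [15.6, 89.9, 105.5]
wrist_force: [0.6, 0.4, -1.7]
gripper_width: 0.0089
```

```bash
python3 see.py a4
```

```text
15.5 [ 0.5292 -0.2085  0.2292] [ 0.5852  0.4287 -1.735 ] [ -1.9  11.6 -14.9  -0.1 -63.5   1.7] turn to down [-0.003   0.0016 -0.0004]
```

View pics/a4.png

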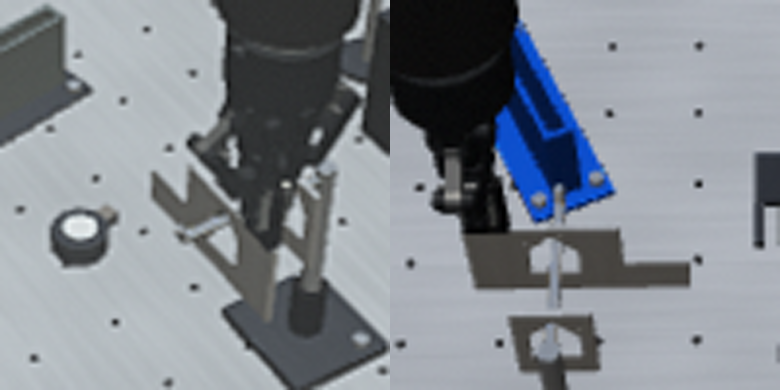

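Call:
{"name": "apply_moves", "arguments": {"rows": [[0,0,0,0.2,0,0,0.5],[0,0,0,0.2,0,0,0.5],[0,0,0,0,0,0,0.5],[0,0,0,0,0,0,0.5]]}}

```text
time: 15.98
tcp_pos: [0.5297, -0.2085, 0.2257]
eef_rot: [-22.6, 89.9, 67.2]
wrist_force: [-0.6, 0.3, -1.9]
gripper_width: 0.0086
```

Call:
{"name": "apply_moves", "arguments": {"rows": [[0,0,0,0.1,0,0,0.5],[0,0,0,0,0,0,0.5],[0,0,0,0.1,0,0,0.5],[0,0,0,0,0,0,0.5],[0,0,0,0,0,0,0.5]]}}

```text
time: 16.4
tcp_pos: [0.5301, -0.2084, 0.2242]
eef_rot: [-48.3, 89.9, 41.6]
wrist_force: [-0.6, 2.4, 3.1]
gripper_width: 0.0092
```

```bash
python3 see.py a5
```

```text
16.4 [ 0.5301 -0.2084  0.2242] [-0.6475  2.4348  3.1352] [ -1.8  11.9 -15.3  -0.1 -62.7   1.7] turn to down [-0.0028  0.0016  0.0018]
```

View pics/a5.png

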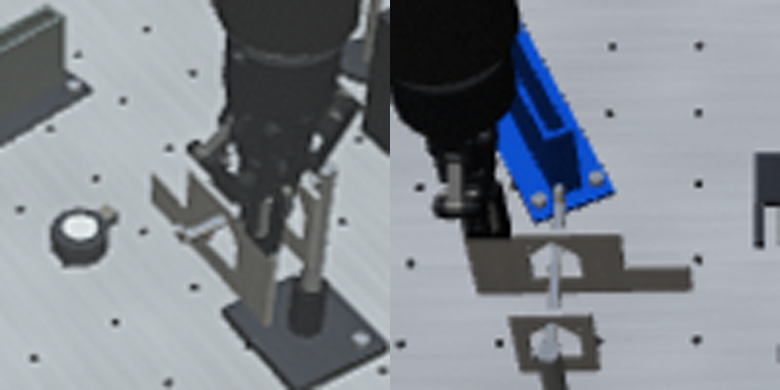

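Call:
{"name": "apply_moves", "arguments": {"rows": [[0,0,0,0,0,0.1,0.5],[0,0,0,0,0,0.1,0.5],[0,0,0,0,0,0,0.5],[0,0,0,0,0,0,0.5],[0,0,0,0,0,0,0.5]]}}

```text
time: 16.97
tcp_pos: [0.5295, -0.2065, 0.2234]
eef_rot: [1.5, 89.9, 91.3]
wrist_force: [-0.1, 0.4, -1.9]
gripper_width: 0.0088
```

Call:
{"name": "apply_moves", "arguments": {"rows": [[0,0,0,0.1,0,0,0.5],[0,0,0,0,0,0,0.5],[0,0,0,0,0,0,0.5]]}}

```text
time: 17.22
tcp_pos: [0.5298, -0.2064, 0.2228]
eef_rot: [-26.8, 89.9, 63.1]
wrist_force: [-1.2, 1.4, 0.7]
gripper_width: 0.0091
```

Call:
{"name": "apply_moves", "arguments": {"rows": [[0,0,0,0,0,0.05,0.5],[0,0,0,0,0,0,0.5],[0,0,0,0,0,0,0.5],[0,0,0,0,0,0,0.5]], "squeeze": 20}}

```text
time: 17.55
tcp_pos: [0.5298, -0.206, 0.2227]
eef_rot: [-26.4, 89.9, 63.5]
wrist_force: [0.1, 0.4, -1.3]
gripper_width: 0.0087
```

Call:
{"name": "apply_moves", "arguments": {"rows": [[0,0,0,0,0,0,1.1],[0,0,0,0,0,0,1.2],[0,0,0,0,0,0,1.4],[0,0,0,0,0,0,1.7],[0,0,0,0,0,0,2],[0,0,0,0,0,0,2.4],[0,0,0,0,0,0,2.8],[0,0,0,0,0,0,2.8]]}}

```text
time: 18.22
tcp_pos: [0.5298, -0.206, 0.2228]
eef_rot: [-31.0, 89.9, 58.9]
wrist_force: [-0.2, 1.1, -0.6]
gripper_width: 0.0277
```

```bash
python3 see.py a6
```

```text
18.2167 [ 0.5298 -0.206   0.2228] [-0.1803  1.0965 -0.6022] [ -1.6  11.8 -15.5  -0.1 -62.6   1.5] turn to down [-0.003   0.0015  0.0009]
```

View pics/a6.png

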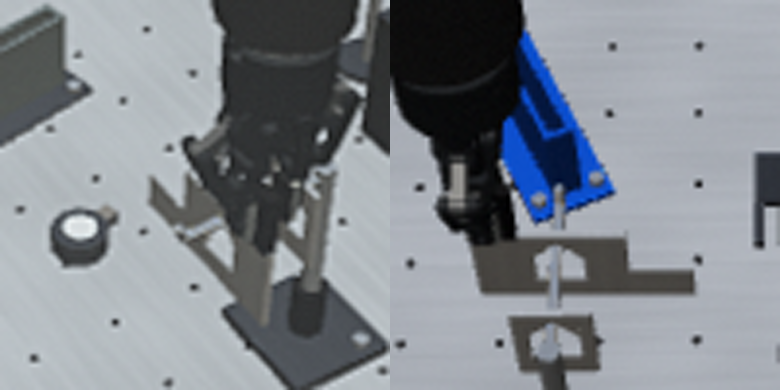

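Call:
{"name": "apply_moves", "arguments": {"rows": [[0,0,0,0,0,0,2.8],[0,0,0,-0.5,0,0,2.8],[0,0,0,-1,0,0,2.8],[0,0,0,-1.5,0,0,2.8],[0,0,0,-2,0,0,2.8],[0,0,0,-3,0,0,2.8],[0,0,0,-3,0,0,2.8],[0,0,0,-2,0,0,2.8]]}}

```text
time: 19.03
tcp_pos: [0.5301, -0.2066, 0.3571]
eef_rot: [-86.8, 89.7, 3.1]
wrist_force: [0.7, 0.7, 1.9]
gripper_width: 0.0279
```

Call:
{"name": "apply_moves", "arguments": {"rows": [[0,0,0,0,2,0,2.8],[0,0,0,0,3,0,2.8],[0,0,0,0,3,0,2.8],[0,0,0,0,0,0,2.8],[0,0,0,0,0,0,2.8],[0,0,0,0,0,0,2.8],[0,0,0,0,0,0,2.8],[0,0,0,0,0,0,2.8]]}}

```text
time: 19.7
tcp_pos: [0.4503, -0.2059, 0.3526]
eef_rot: [-16.4, 89.9, 73.4]
wrist_force: [-0.6, -0.3, -0.6]
gripper_width: 0.0281
```

```bash
python3 see.py a7
```

```text
19.7 [ 0.4503 -0.2059  0.3526] [-0.6109 -0.3364 -0.5903] [ -1.8   0.3 -11.7  -0.1 -78.    1.7] turn to down [-0.0029  0.0015  0.0004]
```

View pics/a7.png

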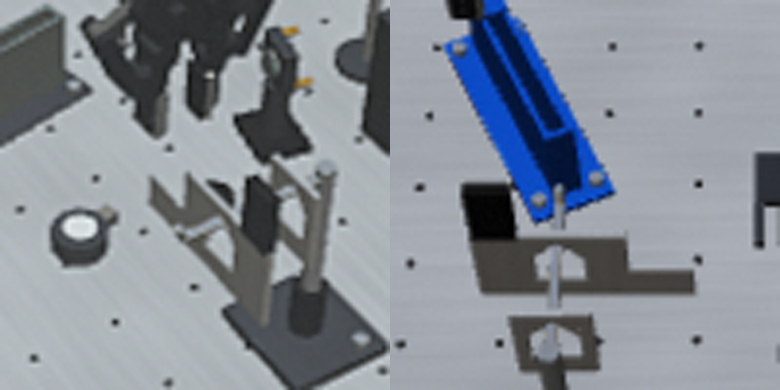

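Call:
{"name": "apply_moves", "arguments": {"rows": [[0,0,0,0,0,0,2.8],[0,0,0,0,0,0,2.8],[0,0,0,0,0,0,2.8],[0,0,0,0,0,0,2.8],[0,0,0,0,0,0,2.8],[0,0,0,0,0,0,2.8],[0,0,0,0,0,0,2.8],[0,0,0,0,0,0,2.8]]}}

```text
time: 20.52
tcp_pos: [0.4497, -0.2059, 0.3527]
eef_rot: [-32.1, 89.9, 57.7]
wrist_force: [-0.0, -0.7, -1.1]
gripper_width: 0.0281
```

```bash
python3 see.py a8; python3 - <<'E'
from rig import r
from h import *
np.set_printoptions(precision=4,suppress=True)
a=cv2.imread("pics/a7_c.png").astype(int);b=cv2.imread("pics/a8_c.png").astype(int);z=cv2.imread("pics/scene0.png").astype(int)
sl=(slice(185,218),slice(230,300))
print("plate region a7-a8 mean/max diff",abs(a-b)[sl].mean(),abs(a-b)[sl].max())
sc=(slice(219,280),slice(235,290));print("card/stand region vs start",abs(b-z)[sc].mean(),abs(b-z)[sc].max())
a=cv2.imread("pics/a7_s.png").astype(int);b=cv2.imread("pics/a8_s.png").astype(int)
sl=(slice(210,255),slice(325,400));print("side",abs(a-b)[sl].mean(),abs(a-b)[sl].max())
s=r.camera_info("scene")
def planex(ii,u,v,x):
    R=ii["R"];C=-R.T@ii["t"];dd=R.T@np.array([(u-ii["cx"])/ii["fx"],(v-ii["cy"])/ii["fy"],1]);return C+dd*(x-C[0])/dd[0]
for n,x,y in [("apex",559,243),("BL",482,294),("BR",694,294),("top R",627,235)]:
    print(n,planex(s,215+(x-390)/3.9-.4,140+y/3.9-.4,.532))
E
```

```text
20.5167 [ 0.4497 -0.2059  0.3527] [-0.0472 -0.6877 -1.0721] [ -1.9   0.2 -11.7  -0.1 -78.    1.7] turn to down [-0.003   0.0015  0.0009]
plate region a7-a8 mean/max diff 0.6522366522366523 5
card/stand region vs start 5.674813710879285 10
side 0.6776296296296296 5
apex [ 0.532  -0.1607  0.1768]
BL [ 0.532  -0.2203  0.1164]
BR [ 0.532  -0.0722  0.1128]
top R [ 0.532  -0.1144  0.1851]
```

```bash
python3 -c "
from rig import r
print(r.close_job())"
```

```text
the job is handed in; nothing more can be done
None
```

The plate hangs by its window on the bar, in front of the card, and I handed the job in at about 20.7 s of the 54 s allowed.

I gripped the tab and drew the plate out tilted up to 21°. I then levelled it, turned it to face the bar and threaded the window over the upturned tip. I lowered it until the wrist force showed contact, shifted it about 2.5 mm sideways to centre it, released it and backed off.

**Last checks:**
- **Plate position:** the scene camera puts the apex at a height of 0.177 m, about 4 mm sideways of the bar (limit 12 mm). The position along the bar was not measured from a picture. The release pose puts it about 15 mm on the robot side of the bar's middle.
- **Level and still:** tilt is about 1.4° (limit 0.3 rad). Pictures 0.8 s apart showed only image noise around the plate.
- **Card:** it matches the starting picture apart from a small, even brightness change, so I saw no sign that it moved.
- **Bystanders:** none near the work looked moved in the pictures, but I did not measure each one.
- **Forces:** the highest wrist-force component I read at the end of any move was about 3 N, while seating the plate on the bar. I could not measure the force on the hood. By calculation the plate kept about 7 mm or more of clearance from it.

**Disagreement:** the cameras differ by 2–4 mm on where the bar lies sideways. I took -0.1645 m, and the contact forces suggested the true value is about 2 mm further towards +y.

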